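# Stock and lock the medicine locker on a bedside cart

### The job

Restock the steel locker: take the purple pill tray out and stand it upright on the cart top beside the locker, then put every medicine carton into the locker, down on its floor. Fit the cover panel: it is longer than the opening, so tilt it in under one end lip, let it down flat on the side runners and slide it back until it is centred with both ends under the lips; finally wind the handwheel clockwise a full turn, right up to its stop, to shoot the bolt over the panel. Leave the jar and the comb where they are.

Things in the scene. Friction and masses are not known exactly. Their poses are not given: they have to be found in the camera images.
- locker: Fixed open-topped sheet-steel medicine locker on the cart top. Origin: centre of its underside, level with the cart top; x along its length (away from the robot), y to its left, z up. Inside 276 mm long (x) by 190 mm wide (y), walls 4 mm, 115 mm high overall, floor 6 mm thick. Its top opening is narrowed to 220 mm in x by the two end lips.
- near_lip (a point): Middle of the inner edge of the locker's -x end lip, at its underside (locker frame: -110, 0, 111 mm). Each end lip is 4 mm thick, as wide as the locker and reaches 28 mm in from the end wall.
- far_lip (a point): The same for the +x end lip (locker frame: 110, 0, 111 mm).
- runners (a point): Centre point between the two inner side runners, level with their top faces (locker frame: 0, 0, 75 mm). The runners are 16 mm wide, 6 mm thick and run the full 276 mm length of both long sides; the cover panel rests on them.
- bolt_tip (a point): Tip of the steel bolt, 24 mm wide (x), 12 mm high, centre line at x = 0 and 93 mm above the locker's origin; it comes through the +y wall (y = 96 mm when drawn) and moves to -y above the seated panel. It sits in a gear housing on that wall, 90 mm in x, out to y = 265 mm, 104 mm high, which carries the handwheel.
- panel: Loose cover panel, a flat plate 235 mm (x) by 180 mm (y) by 6 mm, 0.25 to 0.5 kg, with a bar handle on its top. Origin: centre of the plate's underside; x along its length, z out of the handle side. It starts flat on the cart top, handle up. Seated, it lies flat on the runners, origin 75 mm above the locker's, centred lengthwise so that each end is 7 mm under its lip.
- panel_handle (a point): Centre of the grip bar of the cover panel's handle, 48 mm above the plate's underside, over its middle; axes are the panel's. The bar is 14 mm in x, 70 mm in y, 20 mm high, on two posts 60 mm apart in y, with 32 mm open height between plate and bar.
- knob (a point): Middle of the freely turning black grip on the handwheel, on its axis; the grip is an upright cylinder 23 mm in diameter, 52 mm high, this point 30 mm above its foot. It stands 48 mm from the wheel's axis, its foot 5 mm above the wheel's disc (130 mm across the rim).
- hub (a point): Point on the upright axis of the handwheel, fixed to the locker (0, 200, 107 mm in its frame); the knob point circles it at 48 mm radius, 55 mm higher. Nothing on the wheel but the grip rises more than 25 mm above this point.
- wheel (a joint): Angle of the handwheel in rad: 0 = bolt fully drawn back, grows as it turns clockwise seen from above, up to its stop at 7.0 (a little over one full turn). It starts between 0 and 0.4. It drives the bolt 4 mm per rad over the panel, 28 mm at the stop; light friction (about 2 N at the grip), and it stays where it is left.
- jar: Lidded white ceramic jar, 84 mm in diameter, 102 mm high; origin under its centre. Not part of the job.
- pilltray_c (a point): Centre of the closed purple pill tray, a flat box with seven small lids in a row: 150 mm (x) by 52 mm (y) by 36 mm high, 0.15 kg; the point is 18 mm above its underside. It starts on the locker's floor, near the middle, lying along the locker.
- comb: Black plastic comb lying flat, 36 x 140 mm, 5 mm high; origin under its centre. Not part of the job.
- carton1_c (a point): A white medicine carton, 64 x 44 x 50 mm (x, y, z), about 90 g, standing on the cart top; in some runs it is absent. The point is its centre, 25 mm above its underside.
- carton2_c (a point): A white medicine carton, 64 x 44 x 50 mm (x, y, z), about 90 g, standing on the cart top; in some runs it is absent. The point is its centre, 25 mm above its underside.
- carton3_c (a point): A white medicine carton, 64 x 44 x 50 mm (x, y, z), about 90 g, standing on the cart top; in some runs it is absent. The point is its centre, 25 mm above its underside.
- carton4_c (a point): A white medicine carton, 64 x 44 x 50 mm (x, y, z), about 90 g, standing on the cart top; in some runs it is absent. The point is its centre, 25 mm above its underside.
Mind the look-alikes: they are no part of the job. What is shaped like the part that bears carton1_c but blue or orange is not meant.

How it is judged:
By the outcome, as a careful person would: the job done as asked, in the order asked, and still so for the second after the job is handed in, with the robot touching nothing.
Of carton1, carton2, carton3, carton4 only 2 to 4 are there at a start; the rules pass over those that are not, and their reading is None.
At some moment in a run one of panel, carton1, carton2, carton3, carton4 may be knocked a few centimetres aside while the robot is not near it.
It also fails if it takes over 210 s, if anything falls off the work surface, if the arm or the gripper's body presses on something with over 40 N, if the wrist force passes 120 N, or if a joint passes its speed limit or range.

### The arm

A 6-joint arm with a two-finger parallel gripper is mounted at the origin on the work surface. World frame = base frame: x ahead of the robot, y to its left, z up, the work surface at z = 0. Lengths are in mm, angles in rad, forces in N, time in s.
With the tool pointing down it reaches from about 350 to 975 mm from the base axis. Payload 7.1 kg.
Tool frame: the origin (TCP) lies on the mounting face of the last link; the fingertips stand 182 mm ahead of it and the grasp point (between the pads) lies 163 mm ahead of it (ctrl.tip_reach is the distance from the TCP to the fingertips, in mm); z points along the fingers, y is the direction in which the jaws open and shut (so a half turn about z gives the same grasp; the last joint's range is limited). The gripper opens to 88 mm and grips with 3 to 60 N. Pads are 20 mm wide; open, the fingers measure 115 mm over their backs; the gripper's body (75 mm by 178 mm) begins 61 mm behind the grasp point.
Start: joints at [-1.167, 0.423, 1.63, -0, 1.089, -0.019], TCP at [256.463, -569.941, 404.675] pointing down, gripper open.
Joint ranges: [-3, 3], [-0.9, 2.11], [0.09, 2.58], [-1.31, 4.45], [0.11, 2.69], [-2.54, 2.54]. Speed limits (rad/s): [2.39, 2.39, 3.01, 3.14, 3.14, 3.14].

### API

Orientations are given as a rotation vector (axis times angle).
In Python, from workcell import ctrl gives the robot as it stands.
- The arm moves only by the tool jog_arm, never from a script. Its argument "steps" is a list that holds one entry, the list of rows, each a list of 7 numbers: the shift along the tool's x, y, z in m, then the turn, a rotation vector about the tool's x, y, z in degrees, then the gripper's target within -1 to 1 (shut at 1, half-way at 0, fully open at -1). A call has 1 to 20 rows; each row shifts and turns the commanded pose from where the row before left it, along the tool's axes as they then stand; what a row does not reach is not made up. A row lasts 1/12 s, in which the tool goes at most 41.7 mm and 7.16 degrees, less where a joint would pass 70% of its speed; a pose out of reach is approached as far as the arm can. A call is refused whole if a number of a shift passes 0.0417 or a number of a turn 7.16, either way. A call with a gripper value outside its range is refused whole. The fingers move at their own pace and stop on an object; the grip force is fixed at half the most. Time passes only in rows, so rows that do not move let the fingers close. It gives the time, the measured TCP pose, the force and the opening at its end, in the units of the state.
- ctrl.get_obs(): the state, without advancing time (a new reading comes with each control period).
- ctrl.get_image(name): name is "scene" or "top"; returns the picture (384x512x3 uint8, red, green, blue); there is no depth.
- ctrl.camera_info(name): a dict with "fx", "fy", "cx", "cy" (pixels), "dist" ([k1, k2, p1, p2, k3] as OpenCV has them; the pictures are not rectified), "origin" and "attitude" of the camera in the world. Camera axes: x right, y down, z forward; pixel columns grow to the right and rows downward; lengths in mm; the calibration is good to about 2 mm. A picture is of the moment at which its call begins. camera_info takes no time and is no camera call.
- ctrl.close_job(): hands the job in, once; it reports no verdict.
Trained networks look in the newest picture that a camera, given by its name, has taken for a name from the list of things; names that differ only in an ending like _2 or _b are one class to them, and where a whole thing is asked for, a point or a joint stands for the part that bears it (a point fixed in the world has none). Each returns a list of dicts, best first, with "p" (0 to 1); they miss things now and then, are a little off and sometimes report something else, mostly with a low value. They report only what shows in the picture. A call takes as long as a camera call. They do not tell look-alikes from the thing itself.
- ctrl.look_for(thing, camera): "bbox" ([left, top, right, bottom] in pixels, round what is visible of it).
- ctrl.trace(thing, camera): "pixels" (384x512 bool, what is visible of it) and "bbox" ([left, top, right, bottom] in pixels, round what is visible of it).
- ctrl.landmark_of(thing, camera): "uv" ([column, row] in pixels: a listed point, or the origin of a listed thing).
The state is a dict: "t": time; "qpos": joint angles; "qvel": joint speeds; "joint_torque": joint torques, N m; "ee_pos": TCP position; "orientation": TCP orientation; "ft_force": force on the tool from outside, world axes, zero at the start; "moment": the same for the moment, N m; "width": finger opening in mm.
Only numpy, scipy, OpenCV 4.12 (cv2) and the standard library are available. Lean on these libraries where they do the work, as an engineer would, in place of code of your own. Each camera call takes 0.05 s, during which the arm holds its last target.

## Working session

There is one attempt and no reset: what is moved stays moved. The work goes in short steps, Python scripts to look and compute and a tool call to move; the robot and the scene stay as the last step left them, time stands still between calls to the robot, and variables do not carry over. Pictures are saved under pics/ and viewed, and the job is handed in when it is done.

Besides the shell and the picture viewer there is one more tool, called after ">>>" as name(argument=value, ...), one argument or row to a line, values as JSON. jog_arm: Moves the arm, as the interface text tells. Its arguments: {"type":"object","properties":{"steps":{"type":"array"}},"required":["steps"]}

```bash
ls; mkdir -p pics
python3 - <<'E'
from workcell import ctrl
import cv2
o=ctrl.get_obs();print({k:o[k] for k in('t','ee_pos','orientation','width','ft_force')})
for c in('scene','top'):
    print(c,ctrl.camera_info(c))
    im=ctrl.get_image(c);cv2.imwrite(f'pics/{c}0.png',cv2.resize(im[:,:,::-1],(800,600),interpolation=cv2.INTER_CUBIC))
E
```

```text
pics
{'t': 0.0, 'ee_pos': array([ 256.37670281, -569.68296883,  403.91516357]), 'orientation': array([-3.07020594e+00, -6.58890588e-01,  4.23744320e-04]), 'width': 87.79550930662793, 'ft_force': array([-0.42021702, -0.28746952, -0.76942986])}
scene {'fx': 426.32896114849495, 'fy': 426.32896114849495, 'cx': 257.17297942380435, 'cy': 191.77450611553203, 'dist': array([-0.09966444,  0.        ,  0.        ,  0.        ,  0.        ]), 'origin': array([1042.33749166,  848.0698634 , 1017.52948047]), 'attitude': array([-0.78212711, -2.57686927,  1.15048116])}
top {'fx': 361.6402732671148, 'fy': 361.6402732671148, 'cx': 255.62905992008407, 'cy': 194.70165517443442, 'dist': array([-0.01518448,  0.        ,  0.        ,  0.        ,  0.        ]), 'origin': array([ 377.71228952,    4.82109001, 1000.02700164]), 'attitude': array([-2.12334801,  2.14515928, -0.17743035])}
```

View pics/scene0.png

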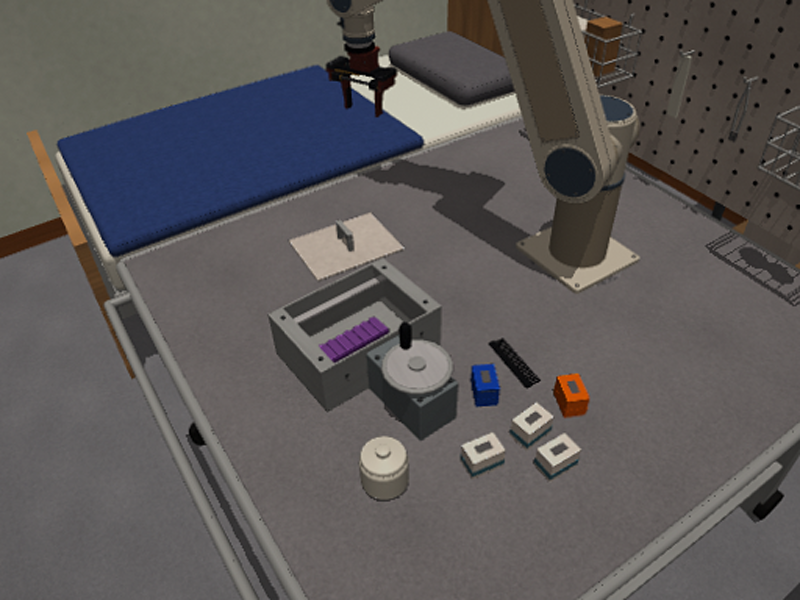

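View pics/top0.png

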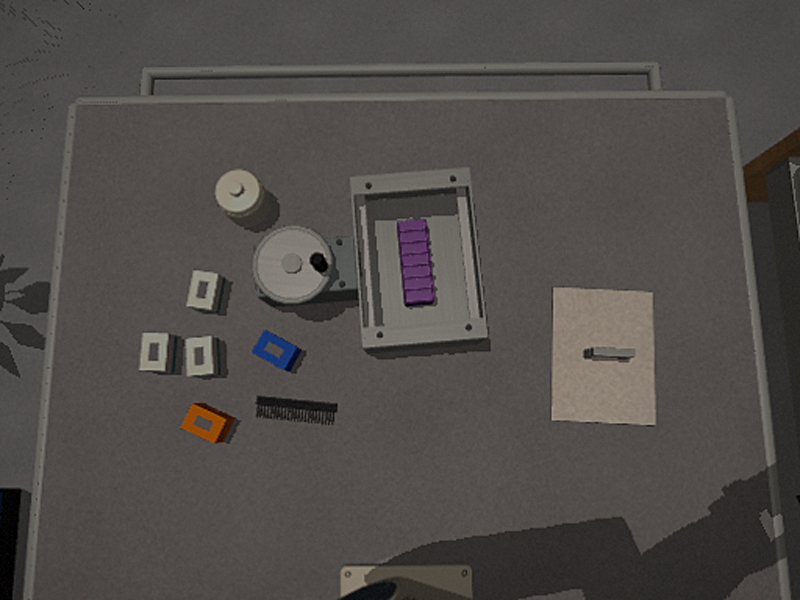

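Top view (800x600 scale): three white cartons at (205,290), (157,352), (202,356). Blue (277,350) and orange (207,423) look-alikes are not wanted. Tray is at (416,262), panel at (603,356), handwheel at (292,265), jar at (240,192), comb at (297,410).

```bash
cat > h.py <<'E'
from workcell import ctrl
import cv2,numpy as np
from scipy.spatial.transform import Rotation as R
from scipy.optimize import least_squares
CI={c:ctrl.camera_info(c) for c in('scene','top')}
def K(c):
    i=CI[c];return np.array([[i['fx'],0,i['cx']],[0,i['fy'],i['cy']],[0,0,1.]])
def proj(c,P):
    i=CI[c];Rw=R.from_rotvec(i['attitude']).as_matrix().T
    P=np.atleast_2d(P).astype(float)
    return cv2.projectPoints(P,cv2.Rodrigues(Rw)[0],-Rw@i['origin'],K(c),i['dist'])[0][:,0]
def ray(c,uv):
    i=CI[c];n=cv2.undistortPoints(np.array([[uv]],float),K(c),i['dist'])[0,0]
    d=R.from_rotvec(i['attitude']).apply([n[0],n[1],1.]);return i['origin'],d/np.linalg.norm(d)
def onz(c,uv,z):
    o,d=ray(c,uv);return o+d*(z-o[2])/d[2]
def tri(uvs):
    A=np.zeros((3,3));b=np.zeros(3)
    for c,uv in uvs.items():
        o,d=ray(c,uv);M=np.eye(3)-np.outer(d,d);A+=M;b+=M@o
    return np.linalg.solve(A,b)
def T(xy,yaw,P):
    P=np.atleast_2d(P).astype(float);c,s=np.cos(yaw),np.sin(yaw)
    return np.c_[xy[0]+c*P[:,0]-s*P[:,1],xy[1]+s*P[:,0]+c*P[:,1],P[:,2]]
def save(c,name,box=None,scale=None,pts=None):
    im=ctrl.get_image(c)[:,:,::-1].copy()
    if box is None: box=(0,0,512,384)
    l,t,r,b=box;s=scale or min(800/(r-l),600/(b-t))
    im=cv2.resize(im[t:b,l:r],None,fx=s,fy=s,interpolation=cv2.INTER_CUBIC)
    if pts is not None:
        for u,v in pts: cv2.circle(im,(int((u-l+.5)*s),int((v-t+.5)*s)),3,(0,255,0),1)
    cv2.imwrite('pics/'+name,im)
def st():
    o=ctrl.get_obs();Rm=R.from_rotvec(o['orientation']).as_matrix()
    print('t',round(o['t'],2),'pos',o['ee_pos'].round(1),'tip',(o['ee_pos']+Rm[:,2]*163).round(1),'F',o['ft_force'].round(1),'w',round(o['width'],1));print('R',Rm.round(4).tolist(),'q',np.round(o['qpos'],3))
    return o
E
python3 - <<'E'
from h import *
st()
pts=dict(near_lip=(-110,0,111),far_lip=(110,0,111),runners=(0,0,75),hub=(0,200,107))
ob=[]
for c in('scene','top'):
    ctrl.get_image(c)
    for k,P in pts.items():
        r=ctrl.landmark_of(k,c)
        if r: ob.append((c,P,r[0]['uv'],k));print(c,k,np.round(r[0]['uv'],1),round(r[0]['p'],2),len(r))
    for k in('pilltray_c','panel_handle','knob','panel','carton1_c','jar','comb'):
        for r in ctrl.landmark_of(k,c): print(c,k,np.round(r['uv'],1),round(r['p'],2))
def f(x): return np.concatenate([proj(c,T(x[:2],x[2],P))[0]-uv for c,P,uv,k in ob])
s=least_squares(f,[550,0,0],loss='soft_l1');print(s.x,f(s.x).round(1))
E
```

```text
t 0.1 pos [ 256.4 -569.7  404. ] tip [ 256.3 -569.5  241. ] F [ 0.2 -0.1 -0.2] w 87.7
R [[0.912, 0.4103, -0.0006], [0.4103, -0.912, 0.0013], [0.0, -0.0014, -1.0]] q [-1.167  0.424  1.631 -0.     1.089 -0.019]
scene near_lip [256.9 186.7] 0.86 2
scene far_lip [195.3 215.6] 0.8 1
scene runners [227.3 206.2] 0.77 1
scene hub [268.8 239.8] 0.8 1
scene pilltray_c [225.4 221.4] 0.65
scene panel_handle [219.3 148.8] 0.92
scene panel_handle [329.5 232. ] 0.19
scene knob [258.2 213. ] 0.64
scene knob [245.8 305.3] 0.33
scene panel [219.6 156.1] 0.8
scene carton1_c [363.6 251.4] 0.72
scene carton1_c [339.9 275.6] 0.69
scene carton1_c [359.  291.1] 0.69
scene carton1_c [307.3 248.7] 0.66
scene carton1_c [306.9 292.5] 0.16
scene jar [243.7 307.2] 0.67
scene jar [340.7 273.3] 0.24
scene comb [329.3 233.8] 0.75
top near_lip [267.8 207.5] 0.57 2
top far_lip [262.9 122.6] 0.63 2
top runners [267.8 164.7] 0.83 2
top hub [188.4 171.3] 0.66 1
top pilltray_c [265.9 165.6] 0.92
top pilltray_c [103.6 226.4] 0.66
top knob [202.6 167.5] 0.46
top panel [383.4 228. ] 0.6
top panel [189.1 261.5] 0.15
top carton1_c [130.3 226.8] 0.64
top carton1_c [178.8 223.8] 0.62
top carton1_c [131.2 270.5] 0.6
top jar [162.6 132.7] 0.63
top comb [190.3 265.5] 0.63
top comb [265.9 207.2] 0.42
[ 6.06081907e+02 -2.22647540e+01  6.40246858e-02] [-1.2 -2.2  1.8 -1.1  0.9  1.1 -1.9 -1.9  1.6 -0.7 -0.3 -0.1 -2.2  2.5
 -1.2 -1.4]
```

Run:
```python
from h import *
x=[606,-22.3,.064]
P=[(sx*142,sy*99,115) for sx in(-1,1) for sy in(-1,1)]+[(sx*110,sy*95,115) for sx in(-1,1) for sy in(-1,1)]+[(0,200,107)]+[(65*np.cos(a),200+65*np.sin(a),107) for a in np.arange(0,6.28,.5)]
Q=T(x[:2],x[2],P)
save('top','tl.png',(150,95,330,235),4.3,proj('top',Q))
save('scene','sl.png',(160,150,310,290),4.3,proj('scene',Q))
```

```text
(no output)
```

View pics/tl.png

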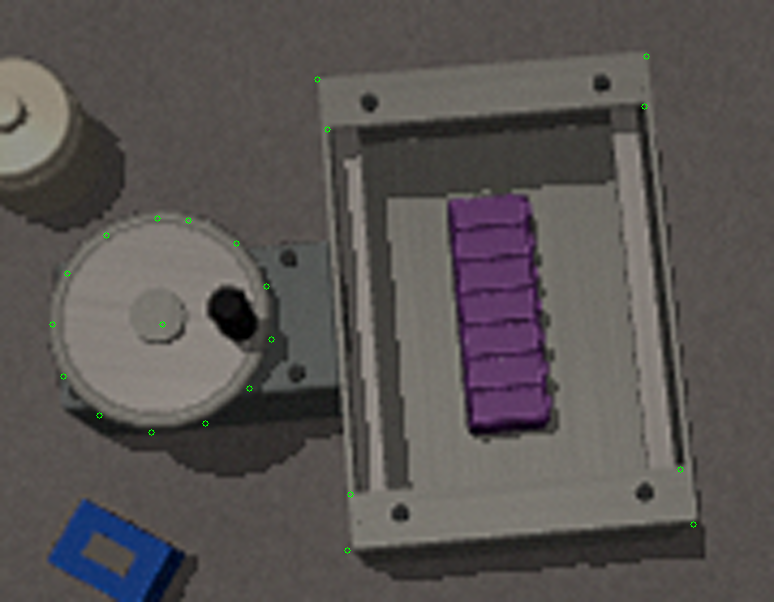

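View pics/sl.png

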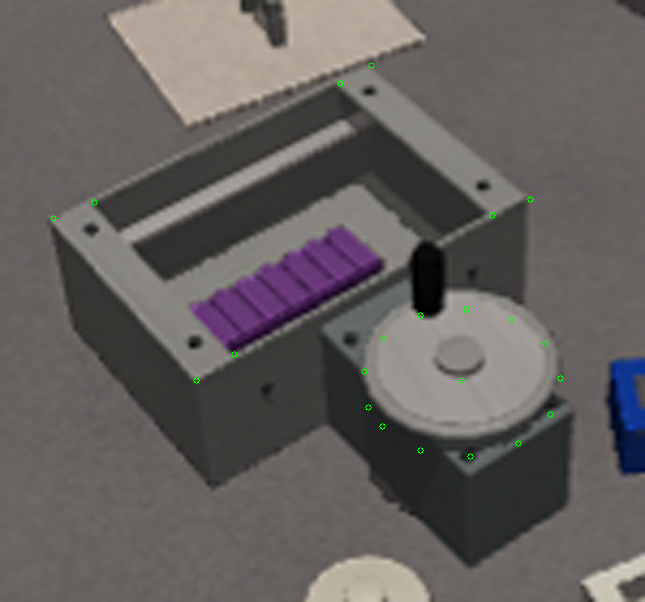

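Run:
```python
from h import *
s=4.3
P=[(142,99,115),(-142,99,115),(-142,-99,115),(142,-99,115)]
ob=[('top',p,(150+u/s-.4,95+v/s-.4)) for p,(u,v) in zip(P,[(319.5,79.5),(351,551),(694,521),(647,53)])]
ob+=[('scene',p,(160+u/s-.4,150+v/s-.4)) for p,(u,v) in zip(P,[(199,378),(530,201),(371,66),(53,218)])]
for sub in(ob,ob[:4],ob[4:]):
    f=lambda x:np.concatenate([proj(c,T(x[:2],x[2],p))[0]-uv for c,p,uv in sub])
    r=least_squares(f,[606,-22,.06]);print(r.x,f(r.x).round(1))
# cartons per pixels
for k in('carton1_c','pilltray_c','panel_handle'):
  for c in('scene','top'):
    ctrl.get_image(c)
    for r in ctrl.trace(k,c):
        m=r['pixels'].astype(np.uint8);im=ctrl.get_image(c)
        print(k,c,round(r['p'],2),np.round(r['bbox']),im[m>0].mean(0).round(),m.sum())
save('top','tc.png',(80,160,220,290),4.6)
save('scene','sc.png',(280,210,400,320),5)
```

```text
[ 6.06161522e+02 -2.30607163e+01  6.77697433e-02] [-0.4 -0.1 -0.4 -0.2  0.2  0.5 -0.2  0.4 -0.5  0.4 -0.1 -0.8 -0.4 -0.4
 -0.2 -0.1]
[ 6.06637455e+02 -2.35593933e+01  6.91393076e-02] [-0.3 -0.2 -0.1 -0.3  0.5  0.3 -0.1  0.2]
[ 6.05661020e+02 -2.18972507e+01  6.42714311e-02] [-0.4  0.6  0.3 -0.5  0.1 -0.3  0.1 -0. ]
carton1_c scene 0.91 [303. 237. 318. 262.] [ 22.  44. 100.] 430
carton1_c scene 0.87 [353. 236. 377. 268.] [131.  59.  17.] 529
carton1_c scene 0.61 [324. 258. 356. 288.] [128. 124. 116.] 530
carton1_c scene 0.18 [173. 167. 293. 280.] [86. 84. 82.] 8042
carton1_c top 0.84 [118. 214. 142. 241.] [111. 110. 100.] 556
carton1_c top 0.74 [118. 259. 149. 285.] [113.  60.  14.] 581
carton1_c top 0.66 [166. 213. 190. 240.] [ 30.  54. 102.] 433
pilltray_c scene 0.78 [210. 202. 245. 234.] [ 92.  52. 105.] 599
pilltray_c top 0.85 [254. 139. 278. 196.] [83. 51. 90.] 1099
panel_handle scene 0.57 [231. 277. 262. 321.] [147. 140. 126.] 1046
panel_handle scene 0.57 [329. 261. 354. 288.] [125. 121. 113.] 497
panel_handle top 0.63 [354. 182. 415. 273.] [138. 126. 114.] 5538
```

View pics/tc.png

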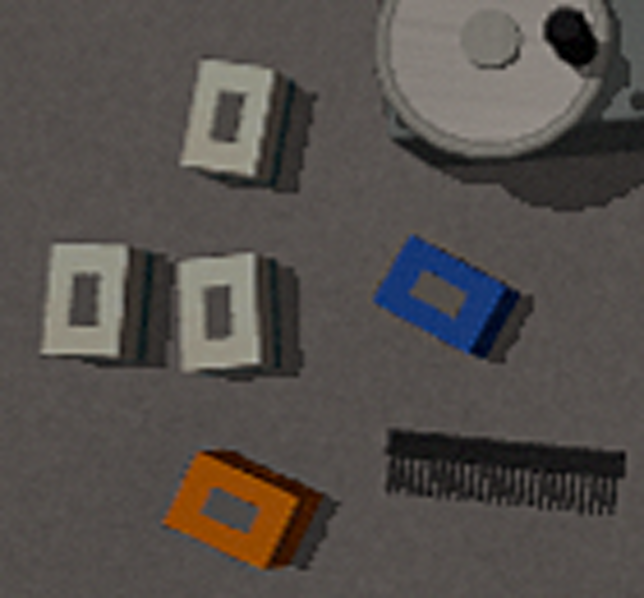

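View pics/sc.png

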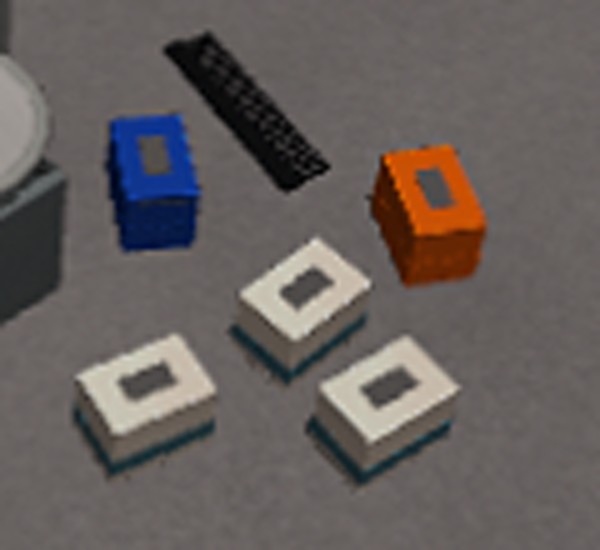

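```bash
cat >> h.py <<'E'
L=(606.2,-23.0,.068)
def w2l(p):
    d=np.array(p[:2])-L[:2];c,s=np.cos(L[2]),np.sin(L[2]);return np.array([c*d[0]+s*d[1],-s*d[0]+c*d[1]])
E
python3 - <<'E'
from h import *
def cr(c,l,t,s,pts): return [onz for onz in [(l+u/s-.4,t+v/s-.4) for u,v in pts]]
cart={'C1':[(202,59),(275,65),(258,178),(182,165)],'C2':[(53,243),(130,244),(122,358),(41,355)],'C3':[(177,260),(258,252),(263,370),(181,373)]}
sc={'C1':[(322,375),(78,378),(175,336),(216,388)],'C3':[]}
for k,v in cart.items():
    W=np.array([onz('top',p,50)[:2] for p in cr('top',80,160,4.6,v)]);(c,sz,a)=cv2.minAreaRect(W.astype(np.float32))
    d=(W[0]+W[1]-W[2]-W[3])/2;print(k,W.mean(0).round(1),sz,'len',np.linalg.norm(d).round(1),'yaw',np.degrees(np.arctan2(d[1],d[0])).round(1))
# scene tops (centre of 4 corners)
s5={'C3':[(318,238),(370,285),(292,340),(240,292)],'C1':[(180,335),(216,388),(112,434),(77,382)],'C2':[(407,338),(460,388),(368,443),(318,395)]}
for k,v in s5.items():
    W=np.array([onz('scene',p,50)[:2] for p in cr('s',280,210,5,v)]);print(k,'scene',W.mean(0).round(1),[np.linalg.norm(W[i]-W[i-1]).round() for i in range(4)])
# panel in full-size 800 pic
v=[(553,288),(653,291),(655,425),(552,420)]
W=np.array([onz('top',(u/1.5625-.2,w/1.5625-.2),6)[:2] for u,w in v]);d=(W[0]+W[1]-W[2]-W[3])/2
print('panel',W.mean(0).round(1),[np.linalg.norm(W[i]-W[i-1]).round() for i in range(4)],np.degrees(np.arctan2(d[1],d[0])).round(1))
# tray top z=42, crop tl 4.3
v=[(448,199),(530,194),(548,424),(470,430)]
W=np.array([onz('top',(150+u/4.3-.4,95+w/4.3-.4),42)[:2] for u,w in v]);d=(W[0]+W[1]-W[2]-W[3])/2
print('tray',W.mean(0).round(1),[np.linalg.norm(W[i]-W[i-1]).round() for i in range(4)],np.degrees(np.arctan2(d[1],d[0])).round(1),'locker',w2l(W.mean(0)))
# knob: fit top centre both
save('top','tp.png',(345,175,425,280),5.7);save('scene','sp.png',(180,130,265,185),9)
E
```

```text
C1 [567.5 342.8] (45.23398208618164, 67.33068084716797) len 65.4 yaw -6.8
C2 [461.3 419.9] (46.61773681640625, 65.29706573486328) len 64.8 yaw -1.6
C3 [452.7 342.8] (67.72384643554688, 46.74212646484375) len 66.3 yaw 5.0
C3 scene [455.2 344.9] [np.float64(62.0), np.float64(43.0), np.float64(62.0), np.float64(42.0)]
C1 scene [569.6 345.6] [np.float64(66.0), np.float64(39.0), np.float64(65.0), np.float64(38.0)]
C2 scene [464.  423.5] [np.float64(66.0), np.float64(41.0), np.float64(65.0), np.float64(38.0)]
panel [ 451.4 -352.9] [np.float64(233.0), np.float64(180.0), np.float64(236.0), np.float64(178.0)] -3.7
tray [615.5 -23.4] [np.float64(151.0), np.float64(53.0), np.float64(150.0), np.float64(49.0)] 4.0 locker [ 9.27824673 -1.0430627 ]
```

View pics/tp.png

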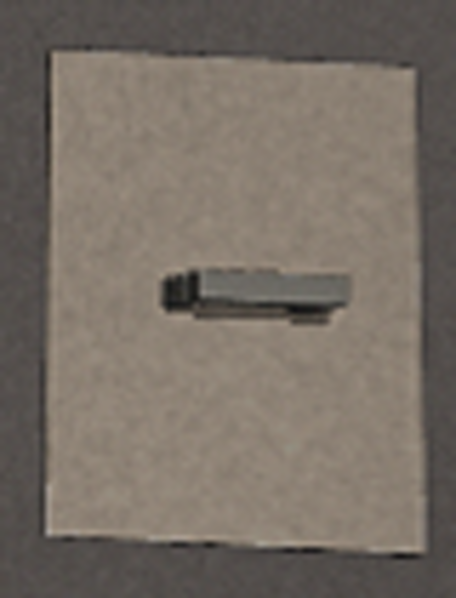

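View pics/sp.png

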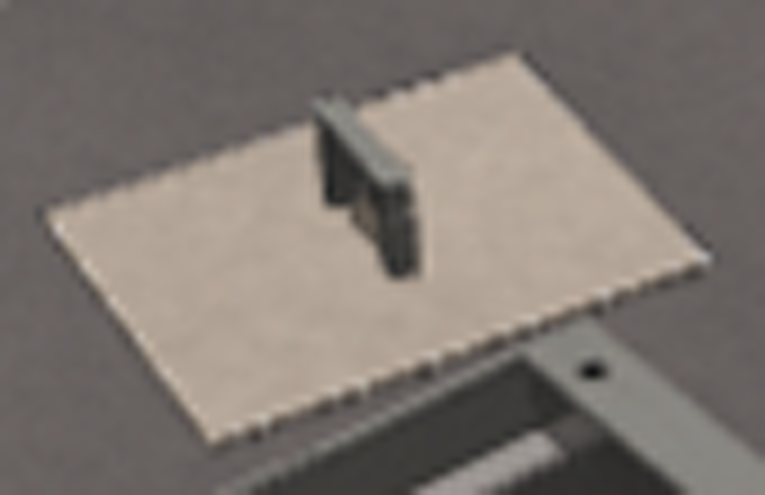

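```bash
cat >> h.py <<'E'
def plan(g,yaw,n=None):
    """target grasp point mm, yaw deg of tool x: prints turn about tool z, then shift in m in tool axes after it"""
    o=st();Rm=R.from_rotvec(o['orientation']).as_matrix()
    y=np.radians(yaw);Rt=np.array([[np.cos(y),np.sin(y),0],[np.sin(y),-np.cos(y),0],[0,0,-1]])
    rv=R.from_matrix(Rm.T@Rt).as_rotvec(degrees=True)
    tgt=np.array(g)-Rt[:,2]*163
    d=Rt.T@(tgt-o['ee_pos'])/1000
    k=n or int(np.ceil(max(np.linalg.norm(d)/.040,1)))
    print('turn',rv.round(2),'then shift',d.round(4),'rows',k,'each',(d/k).round(4))
E
python3 -c "
from h import *
plan((615.5,-23.4,150),4.0)"
```

```text
t 2.8 pos [ 256.5 -569.9  404.7] tip [ 256.5 -569.9  241.7] F [-0.1 -0.7 -0.1] w 88.1
R [[0.9119, 0.4104, 0.0], [0.4104, -0.9119, -0.0], [0.0, 0.0, -1.0]] q [-1.167  0.423  1.63   0.     1.089 -0.019]
turn [ 0.   -0.   20.23] then shift [ 0.3963 -0.5202  0.0917] rows 17 each [ 0.0233 -0.0306  0.0054]
```

>>> jog_arm(
  steps=[
    [[0,0,0,0,0,6.74,-1],[0,0,0,0,0,6.74,-1],[0,0,0,0,0,6.74,-1],[0.0248,-0.0325,0.0,0,0,0,-1],[0.0248,-0.0325,0.0,0,0,0,-1],[0.0248,-0.0325,0.0,0,0,0,-1],[0.0248,-0.0325,0.0,0,0,0,-1],[0.0248,-0.0325,0.0,0,0,0,-1],[0.0248,-0.0325,0.0,0,0,0,-1],[0.0248,-0.0325,0.0,0,0,0,-1],[0.0248,-0.0325,0.0,0,0,0,-1],[0.0248,-0.0325,0.0,0,0,0,-1],[0.0248,-0.0325,0.0,0,0,0,-1],[0.0248,-0.0325,0.0,0,0,0,-1],[0.0248,-0.0325,0.0,0,0,0,-1],[0.0248,-0.0325,0.0,0,0,0,-1],[0.0248,-0.0325,0.0,0,0,0,-1],[0.0248,-0.0325,0.03,0,0,0,-1],[0.0243,-0.0325,0.03,0,0,0,-1],[0,0,0.03,0,0,0,-1]],
  ],
)

```text
t: 4.47
ee_pos: [610.9, -31.2, 326.0]
orientation: [-3.139, -0.116, -0.01]
ft_force: [0.0, -0.6, 0.3]
width: 87.8
```

```bash
python3 -c "
from h import *
plan((615.5,-23.4,55),4.0)
save('top','t1.png',(150,95,330,235),4.3);save('scene','s1.png',(160,110,310,290),3.3)"
```

```text
t 4.47 pos [610.9 -31.2 326. ] tip [611.9 -31.1 163. ] F [ 0.  -0.6  0.3] w 87.8
R [[0.9973, 0.0737, 0.0063], [0.0737, -0.9973, 0.0007], [0.0063, -0.0003, -1.0]] q [-7.100e-02  4.990e-01  1.716e+00  1.000e-03  9.200e-01  1.425e+00]
turn [-0.02 -0.36  0.22] then shift [ 0.0052 -0.0074  0.108 ] rows 3 each [ 0.0017 -0.0025  0.036 ]
```

View pics/t1.png

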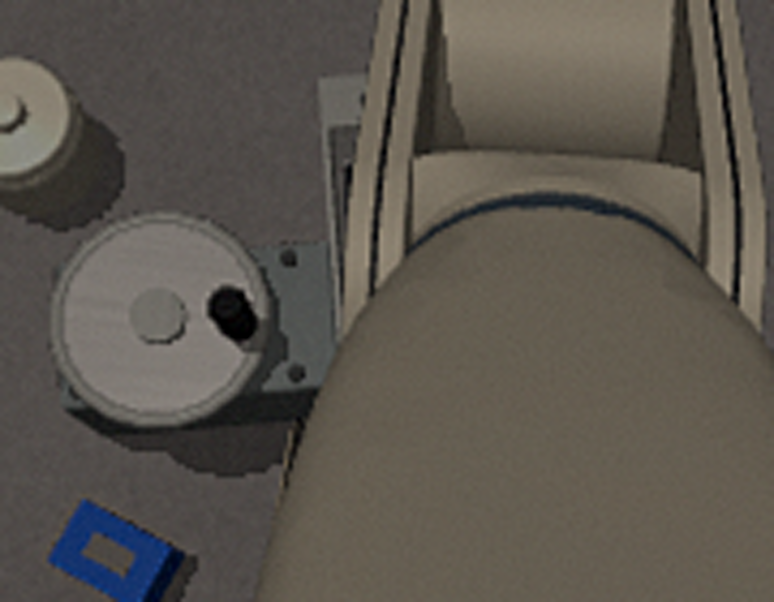

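View pics/s1.png

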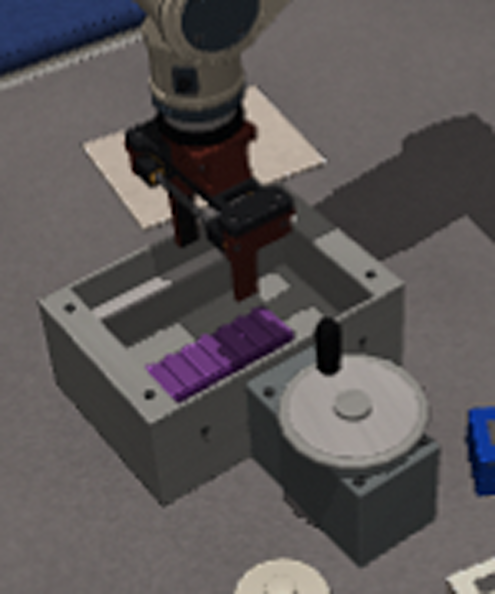

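>>> jog_arm(
  steps=[
    [[0,0,0.02,0,0,0,-1],[0,0,0.02,0,0,0,-1],[0,0,0.02,0,0,0,-1],[0,0,0,0,0,0,-1],[0,0,0,0,0,0,-1]],
  ],
)

```text
t: 4.98
ee_pos: [607.5, -36.4, 266.0]
orientation: [-3.14, -0.108, 0.002]
ft_force: [0.1, -1.0, 1.1]
width: 87.9
```

```bash
python3 -c "
from h import *
plan((615.5,-23.4,51),4.0)
save('scene','s2.png',(160,110,310,290),3.3)"
```

```text
t 4.98 pos [607.5 -36.4 266. ] tip [607.3 -36.4 103. ] F [ 0.1 -1.   1.1] w 87.9
R [[0.9976, 0.0687, -0.001], [0.0687, -0.9976, 0.0], [-0.001, -0.0001, -1.0]] q [-0.079  0.582  1.746 -0.     0.815  1.423]
turn [-0.01  0.06 -0.06] then shift [ 0.0089 -0.0124  0.052 ] rows 2 each [ 0.0045 -0.0062  0.026 ]
```

View pics/s2.png

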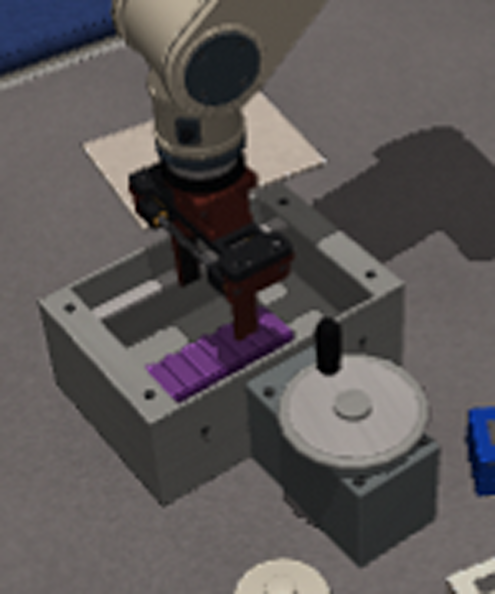

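>>> jog_arm(
  steps=[
    [[0.0045,-0.0062,0,0,0,0,-1],[0.0044,-0.0062,0,0,0,0,-1],[0,0,0.02,0,0,0,-1],[0,0,0.02,0,0,0,-1],[0,0,0.012,0,0,0,-1],[0,0,0,0,0,0,-1],[0,0,0,0,0,0,1],[0,0,0,0,0,0,1],[0,0,0,0,0,0,1],[0,0,0,0,0,0,1],[0,0,0,0,0,0,1],[0,0,0,0,0,0,1]],
  ],
)

```text
t: 6.03
ee_pos: [615.8, -22.6, 213.8]
orientation: [3.14, 0.11, 0.001]
ft_force: [-1.0, -0.1, 5.0]
width: 51.7
```

```bash
python3 -c "
from h import *
st()
save('scene','s3.png',(160,110,310,290),3.3)"
```

```text
t 6.03 pos [615.8 -22.6 213.8] tip [616.  -22.6  50.8] F [-1.  -0.1  5. ] w 51.7
R [[0.9976, 0.0697, 0.0009], [0.0697, -0.9976, -0.0], [0.0009, 0.0001, -1.0]] q [-0.056  0.67   1.74   0.     0.731  1.445]
```

View pics/s3.png

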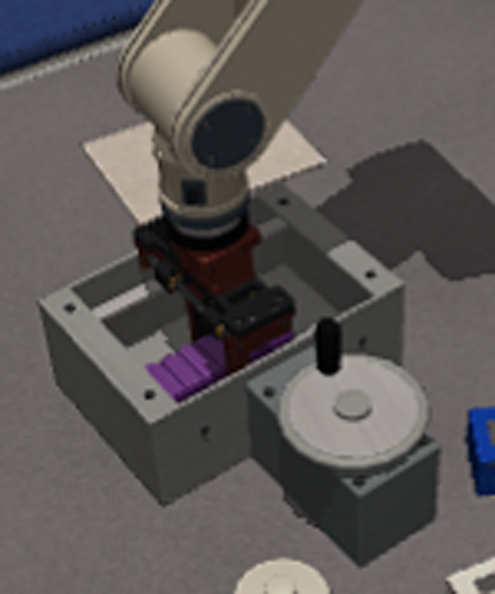

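>>> jog_arm(
  steps=[
    [[0,0,-0.015,0,0,0,1],[0,0,-0.025,0,0,0,1],[0,0,-0.03,0,0,0,1],[0,0,-0.03,0,0,0,1],[0,0,-0.03,0,0,0,1],[0,0,0,0,0,0,1],[0.005,0.02,0,0,0,0,1],[0.0075,0.03,0,0,0,0,1],[0.0075,0.03,0,0,0,0,1],[0.0075,0.03,0,0,0,0,1],[0.0075,0.03,0,0,0,0,1],[0.0075,0.03,0,0,0,0,1],[0.0075,0.03,0,0,0,0,1],[0,0,0,0,0,0,1],[0,0,0,0,0,0,1]],
  ],
)

```text
t: 7.33
ee_pos: [679.2, -220.1, 341.8]
orientation: [-3.139, -0.106, 0.002]
ft_force: [0.8, 1.3, -1.4]
width: 51.9
```

```bash
python3 -c "
from h import *
plan((679.6,-218.5,45),3.9)
save('scene','s4.png',(130,80,310,290),2.8)"
```

```text
t 7.33 pos [ 679.2 -220.1  341.8] tip [ 678.9 -220.   178.8] F [ 0.8  1.3 -1.4] w 51.9
R [[0.9977, 0.0673, -0.0015], [0.0673, -0.9977, 0.0006], [-0.0015, -0.0007, -1.0]] q [-0.33   0.619  1.455  0.     1.069  1.173]
turn [-0.04  0.08 -0.04] then shift [ 0.0006 -0.0016  0.1338] rows 4 each [ 0.0001 -0.0004  0.0334]
```

View pics/s4.png

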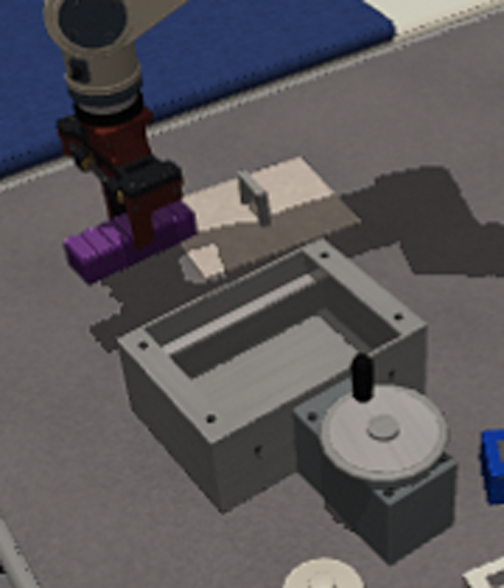

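>>> jog_arm(
  steps=[
    [[0,0,0.03,0,0,0,1],[0,0,0.03,0,0,0,1],[0,0,0.03,0,0,0,1],[0,0,0.02,0,0,0,1],[0,0,0.013,0,0,0,1],[0,0,0.006,0,0,0,1],[0,0,0.0045,0,0,0,1],[0,0,0,0,0,0,1],[0,0,0,0,0,0,1]],
  ],
)

```text
t: 8.13
ee_pos: [680.0, -218.5, 211.0]
orientation: [3.139, 0.11, 0.003]
ft_force: [-0.4, -0.3, -0.6]
width: 51.7
```

```bash
python3 -c "
from h import *
st()
save('scene','s5.png',(130,80,310,290),2.8)"
```

```text
t 8.13 pos [ 680.  -218.5  211. ] tip [ 680.3 -218.6   48. ] F [-0.4 -0.3 -0.6] w 51.7
R [[0.9975, 0.0701, 0.0017], [0.0701, -0.9975, -0.0005], [0.0017, 0.0006, -1.0]] q [-0.328  0.78   1.499  0.     0.861  1.173]
```

View pics/s5.png

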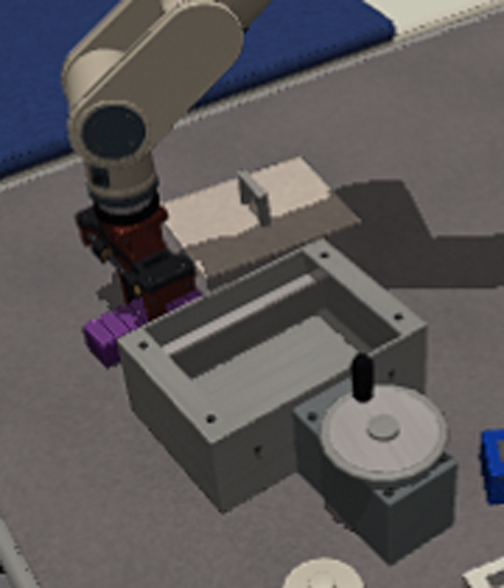

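>>> jog_arm(
  steps=[
    [[0,0,0.0015,0,0,0,1],[0,0,0.0015,0,0,0,1],[0,0,0,0,0,0,1],[0,0,0,0,0,0,-0.2],[0,0,0,0,0,0,-0.6],[0,0,0,0,0,0,-0.6],[0,0,0,0,0,0,-0.6],[0,0,-0.03,0,0,0,-0.6],[0,0,-0.04,0,0,0,-1],[0,0,-0.04,0,0,0,-1],[0,0,-0.04,0,0,0,-1],[0,0,0,0,0,0,-1]],
  ],
)

```text
t: 9.18
ee_pos: [681.8, -219.4, 366.3]
orientation: [3.135, 0.11, 0.02]
ft_force: [1.2, -1.1, 1.1]
width: 87.5
```

```bash
python3 -c "
from h import *
plan((567.5,342.8,200),83.2)
save('scene','s6.png')"
```

```text
t 9.18 pos [ 681.8 -219.4  366.3] tip [ 683.9 -220.1  203.3] F [ 1.2 -1.1  1.1] w 87.5
R [[0.9975, 0.0698, 0.0131], [0.0699, -0.9975, -0.0044], [0.0127, 0.0053, -0.9999]] q [-0.328  0.593  1.439  0.     1.095  1.173]
turn [  0.76  -0.4  -79.19] then shift [ 0.5447 -0.18    0.0033] rows 15 each [ 0.0363 -0.012   0.0002]
```

View pics/s6.png

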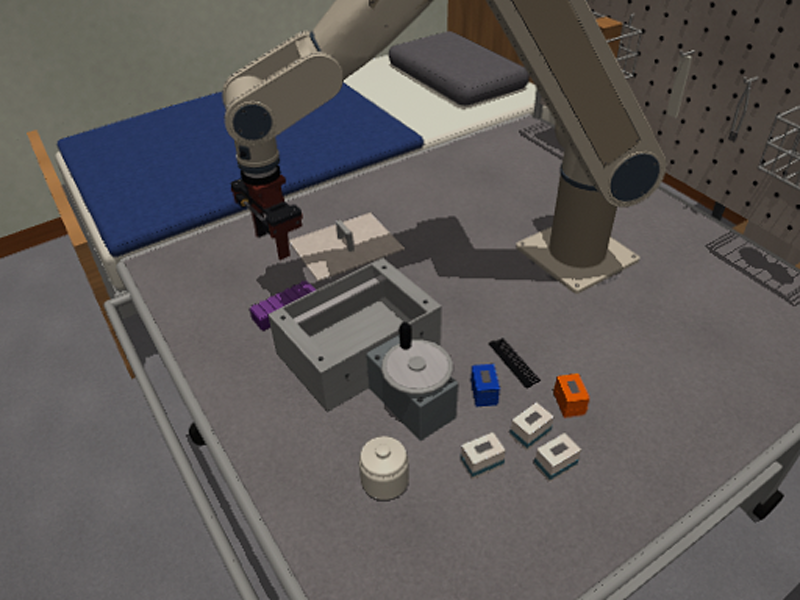

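>>> jog_arm(
  steps=[
    [[0,0,-0.02,0,0,-6.6,-1],[0,0,-0.02,0,0,-6.6,-1],[0,0,0,0,0,-6.6,-1],[0,0,0,0,0,-6.6,-1],[0,0,0,0,0,-6.6,-1],[0,0,0,0,0,-6.6,-1],[0,0,0,0,0,-6.6,-1],[0,0,0,0,0,-6.6,-1],[0,0,0,0,0,-6.6,-1],[0,0,0,0,0,-6.6,-1],[0,0,0,0,0,-6.6,-1],[0,0,0,0,0,-6.6,-1],[0.038,-0.0126,0,0,0,0,-1],[0.038,-0.0126,0,0,0,0,-1],[0.038,-0.0126,0,0,0,0,-1],[0.038,-0.0126,0,0,0,0,-1],[0.038,-0.0126,0,0,0,0,-1],[0.038,-0.0126,0,0,0,0,-1],[0.038,-0.0126,0,0,0,0,-1],[0.038,-0.0126,0,0,0,0,-1]],
  ],
)

```text
t: 10.9
ee_pos: [614.3, 96.9, 395.2]
orientation: [-2.348, -2.085, 0.003]
ft_force: [0.9, -0.2, -0.6]
width: 87.5
```

>>> jog_arm(
  steps=[
    [[0.038,-0.0126,0,0,0,0,-1],[0.038,-0.0126,0,0,0,0,-1],[0.038,-0.0126,0,0,0,0,-1],[0.038,-0.0126,0,0,0,0,-1],[0.038,-0.0126,0,0,0,0,-1],[0.03,-0.01,0,0,0,0,-1],[0,0,0,0,0,0,-1],[0,0,0,0,0,0,-1],[0,0,0,0,0,0,-1]],
  ],
)

```text
t: 11.65
ee_pos: [568.6, 321.9, 395.5]
orientation: [-2.348, -2.086, 0.004]
ft_force: [-0.3, -0.5, -0.2]
width: 87.5
```

```bash
python3 -c "
from h import *
plan((568.2,344,38),83.2)
save('scene','s7.png',(230,110,420,320),2.8)"
```

```text
t 11.65 pos [568.6 321.9 395.5] tip [568.3 321.6 232.5] F [-0.3 -0.5 -0.2] w 87.5
R [[0.1178, 0.993, -0.0018], [0.993, -0.1178, -0.0014], [-0.0016, -0.0016, -1.0]] q [ 0.497  0.475  1.57  -0.     1.099  0.615]
turn [-0.09  0.09  0.04] then shift [ 0.0219 -0.0031  0.1945] rows 5 each [ 0.0044 -0.0006  0.0389]
```

View pics/s7.png

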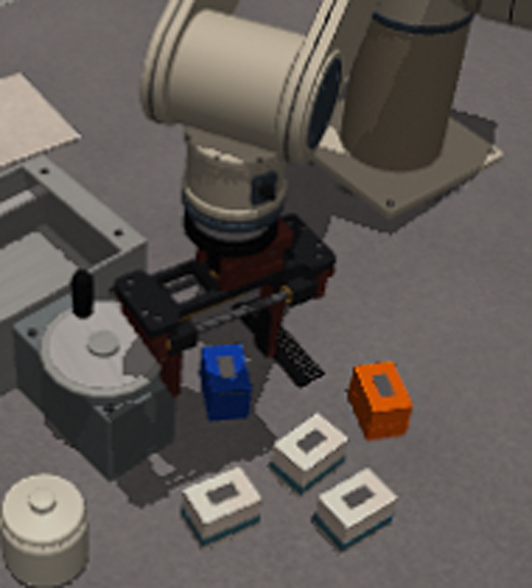

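>>> jog_arm(
  steps=[
    [[0.011,-0.0016,0,0,0,0,-1],[0.011,-0.0015,0,0,0,0,-1],[0,0,0.035,0,0,0,-1],[0,0,0.04,0,0,0,-1],[0,0,0.04,0,0,0,-1],[0,0,0.04,0,0,0,-1],[0,0,0.025,0,0,0,-1],[0,0,0.0105,0,0,0,-1],[0,0,0,0,0,0,-1],[0,0,0,0,0,0,-1]],
  ],
)

```text
t: 12.53
ee_pos: [569.1, 344.9, 206.8]
orientation: [2.35, 2.085, 0.001]
ft_force: [0.1, 0.1, 0.0]
width: 88.1
```

```bash
python3 -c "
from h import *
plan((568.2,344,42),83.2)
save('scene','s8.png',(230,110,420,320),2.8)"
```

```text
t 12.53 pos [569.1 344.9 206.8] tip [569.1 344.9  43.8] F [0.1 0.1 0. ] w 88.1
R [[0.1187, 0.9929, 0.0005], [0.9929, -0.1187, 0.0004], [0.0005, 0.0005, -1.0]] q [0.527 0.732 1.622 0.    0.787 0.646]
turn [ 0.03 -0.03 -0.02] then shift [-0.0009 -0.0007  0.0018] rows 1 each [-0.0009 -0.0007  0.0018]
```

View pics/s8.png

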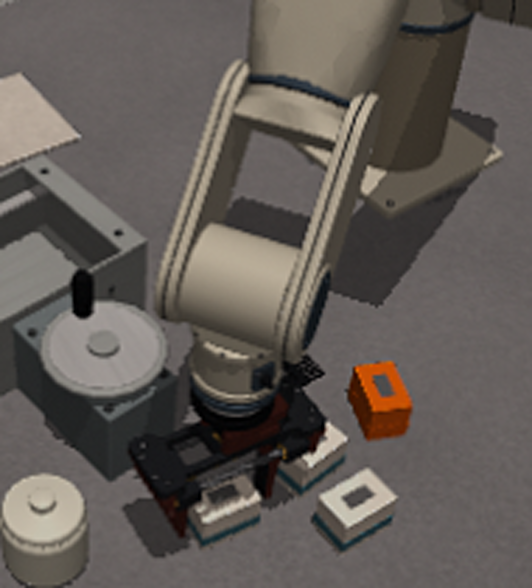

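Jaws straddle the far carton. I'll close on it and lift.

>>> jog_arm(
  steps=[
    [[0,0,0.0018,0,0,0,-1],[0,0,0,0,0,0,1],[0,0,0,0,0,0,1],[0,0,0,0,0,0,1],[0,0,0,0,0,0,1],[0,0,0,0,0,0,1],[0,0,-0.02,0,0,0,1],[0,0,-0.03,0,0,0,1],[0,0,-0.04,0,0,0,1],[0,0,-0.04,0,0,0,1],[0,0,-0.04,0,0,0,1],[0,0,-0.04,0,0,0,1],[0,0,-0.02,0,0,0,1],[0,0,0,0,0,0,1]],
  ],
)

```text
t: 13.75
ee_pos: [569.4, 345.0, 440.8]
orientation: [2.348, 2.085, 0.015]
ft_force: [0.5, 0.3, -0.8]
width: 63.8
```

```bash
python3 -c "
from h import *
print(T(L[:2],L[2],[[0,-50,0],[0,50,0],[0,0,0]]))
p=T(L[:2],L[2],[[0,-50,245]])[0]
plan(p,93.9)
save('scene','s9.png',(200,60,420,320),2.3)"
```

```text
[[609.59738034 -72.88444454   0.        ]
 [602.80261966  26.88444454   0.        ]
 [606.2        -23.           0.        ]]
t 13.75 pos [569.4 345.  440.8] tip [570.8 345.9 277.9] F [ 0.5  0.3 -0.8] w 63.8
R [[0.1183, 0.9929, 0.0086], [0.993, -0.1184, 0.005], [0.006, 0.008, -1.0]] q [0.527 0.446 1.505 0.    1.181 0.646]
turn [  0.49  -0.3  -10.7 ] then shift [-0.4197  0.0117  0.0328] rows 11 each [-0.0382  0.0011  0.003 ]
```

View pics/s9.png

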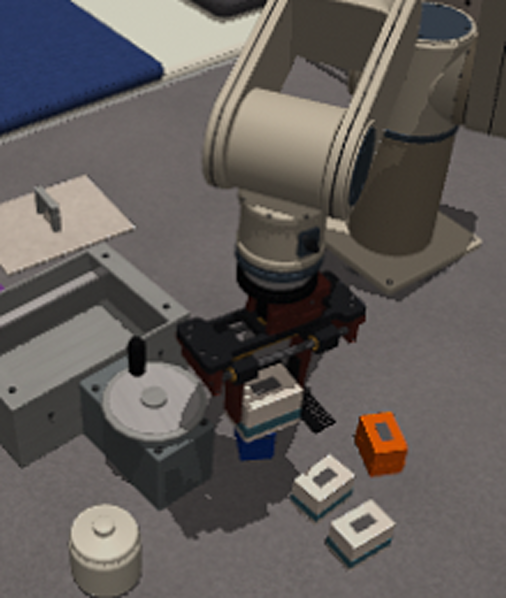

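>>> jog_arm(
  steps=[
    [[0,0,0,0,0,-5.35,1],[0,0,0,0,0,-5.35,1],[-0.02,0.001,0,0,0,0,1],[-0.036,0.001,0,0,0,0,1],[-0.038,0.001,0,0,0,0,1],[-0.038,0.001,0,0,0,0,1],[-0.038,0.001,0,0,0,0,1],[-0.038,0.001,0,0,0,0,1],[-0.038,0.001,0,0,0,0,1],[-0.038,0.001,0,0,0,0,1],[-0.038,0.001,0,0,0,0,1],[-0.038,0.001,0,0,0,0,1],[-0.035,0.001,0,0,0,0,1],[-0.025,0.001,0,0,0,0,1],[0,0,0.02,0,0,0,1],[0,0,0.03,0,0,0,1],[0,0,0.02,0,0,0,1],[0,0,0,0,0,0,1],[0,0,0,0,0,0,1]],
  ],
)

```text
t: 15.38
ee_pos: [608.2, -73.7, 361.8]
orientation: [-2.141, -2.292, 0.005]
ft_force: [0.3, 0.2, -0.8]
width: 63.8
```

```bash
python3 -c "
from h import *
p=T(L[:2],L[2],[[0,-50,49]])[0]
plan(p,93.9)
save('scene','s10.png',(150,60,320,280),2.5)"
```

```text
t 15.38 pos [608.2 -73.7 361.8] tip [607.2 -73.5 198.8] F [ 0.3  0.2 -0.8] w 63.8
R [[-0.068, 0.9977, -0.0057], [0.9977, 0.068, 0.0008], [0.0012, -0.0056, -1.0]] q [-0.14   0.456  1.689 -0.     1.002 -0.208]
turn [-0.32 -0.07 -0.  ] then shift [0.0007 0.0015 0.1498] rows 4 each [0.0002 0.0004 0.0375]
```

View pics/s10.png

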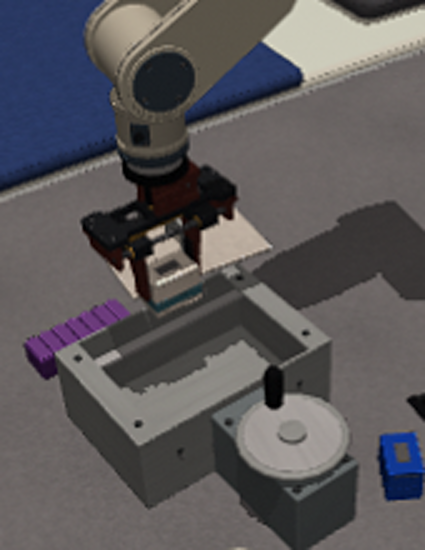

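>>> jog_arm(
  steps=[
    [[0.0015,0.0015,0,0,0,0,1],[0,0,0.03,0,0,0,1],[0,0,0.04,0,0,0,1],[0,0,0.03,0,0,0,1],[0,0,0.025,0,0,0,1],[0,0,0.015,0,0,0,1],[0,0,0.0085,0,0,0,1],[0,0,0,0,0,0,1],[0,0,0,0,0,0,1],[0,0,0,0,0,0,1]],
  ],
)

```text
t: 16.27
ee_pos: [611.3, -72.1, 217.7]
orientation: [2.143, 2.294, 0.003]
ft_force: [0.5, -0.3, -1.1]
width: 64.2
```

```bash
python3 -c "
from h import *
st()
save('scene','s11.png',(150,60,320,280),2.5)"
```

```text
t 16.27 pos [611.3 -72.1 217.7] tip [611.8 -72.2  54.7] F [ 0.5 -0.3 -1.1] w 64.2
R [[-0.0682, 0.9977, 0.0028], [0.9977, 0.0682, -0.0004], [-0.0006, 0.0028, -1.0]] q [-0.137  0.663  1.742  0.     0.735 -0.205]
```

View pics/s11.png

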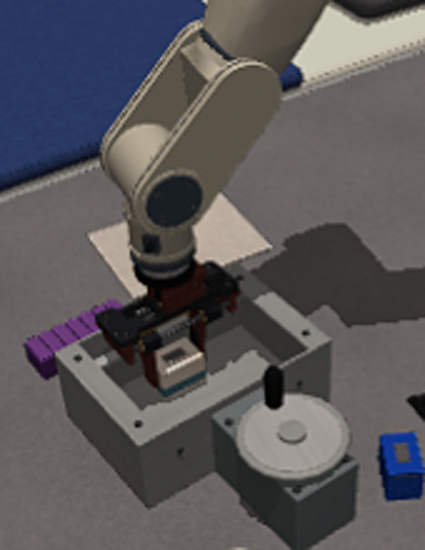

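>>> jog_arm(
  steps=[
    [[0,0,0.003,0,0,0,1],[0,0,0.003,0,0,0,1],[0,0,0,0,0,0,1],[0,0,0,0,0,0,1]],
  ],
)

```text
t: 16.65
ee_pos: [611.0, -72.2, 211.0]
orientation: [2.144, 2.294, 0.002]
ft_force: [0.5, -0.3, 4.6]
width: 63.8
```

```bash
python3 -c "
from h import *
st()"
```

```text
t 16.65 pos [611.  -72.2 211. ] tip [611.4 -72.2  48. ] F [ 0.5 -0.3  4.6] w 63.8
R [[-0.0679, 0.9977, 0.0021], [0.9977, 0.0679, -0.0001], [-0.0003, 0.0021, -1.0]] q [-0.137  0.673  1.743  0.     0.724 -0.205]
```

Contact (4.6 N) at the expected height. I'll release, lift and go back to the cartons.

>>> jog_arm(
  steps=[
    [[0,0,0,0,0,0,-0.4],[0,0,0,0,0,0,-0.73],[0,0,0,0,0,0,-0.73],[0,0,0,0,0,0,-0.73],[0,0,-0.02,0,0,0,-0.73],[0,0,-0.04,0,0,0,-0.73],[0,0,-0.04,0,0,0,-0.73],[0,0,-0.04,0,0,0,-1],[0,0,-0.04,0,0,0,-1],[0,0,-0.02,0,0,0,-1],[0,0,0,0,0,0,-1]],
  ],
)

```text
t: 17.57
ee_pos: [611.6, -72.3, 415.7]
orientation: [2.139, 2.29, 0.008]
ft_force: [0.8, -1.0, 0.5]
width: 87.5
```

```bash
python3 -c "
from h import *
plan((454,344,245),95.0)
save('scene','s12.png')
save('top','t12.png',(80,100,330,290),3.2)"
```

```text
t 17.57 pos [611.6 -72.3 415.7] tip [613.1 -72.5 252.7] F [ 0.8 -1.   0.5] w 87.5
R [[-0.068, 0.9976, 0.0093], [0.9977, 0.0681, -0.0013], [-0.0019, 0.0092, -1.0]] q [-0.137  0.396  1.644  0.     1.092 -0.205]
turn [ 0.53  0.11 -1.1 ] then shift [ 0.4285 -0.1207  0.0077] rows 12 each [ 0.0357 -0.0101  0.0006]
```

View pics/s12.png

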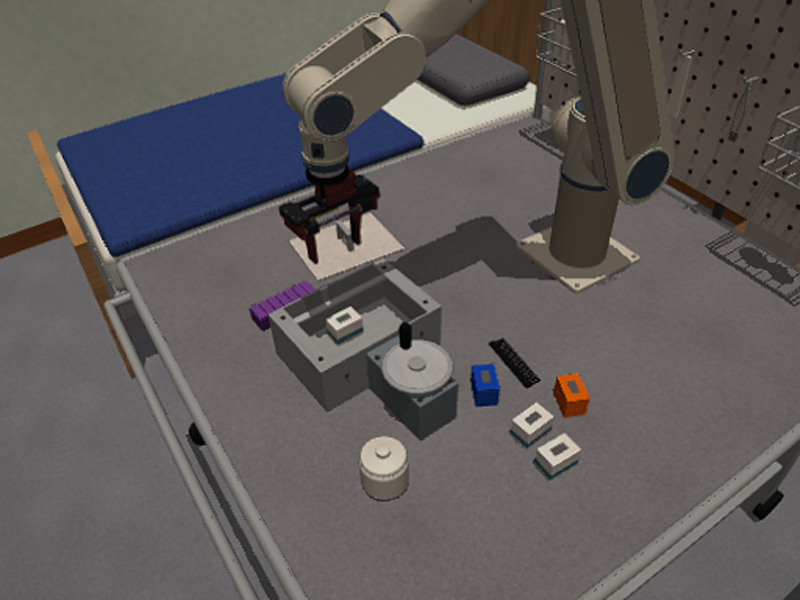

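View pics/t12.png

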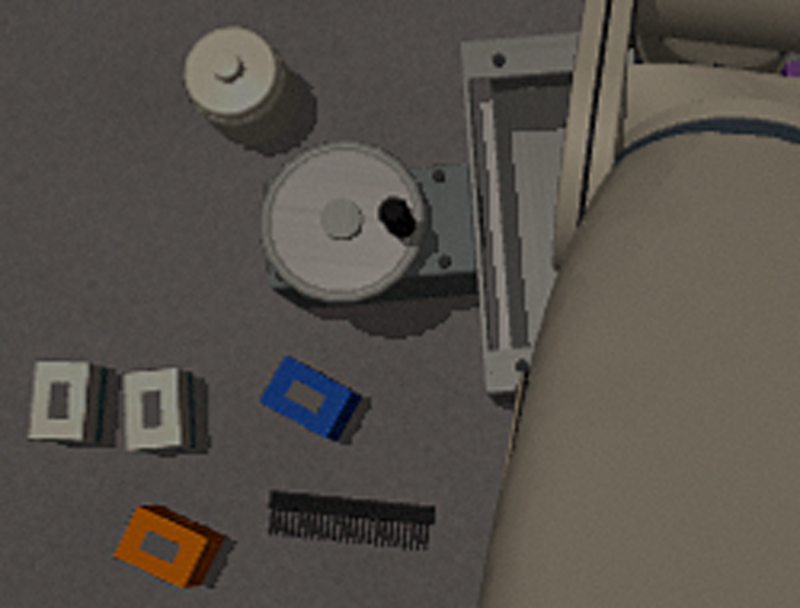

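>>> jog_arm(
  steps=[
    [[0.02,-0.005,0,0,0,-1.1,-1],[0.0358,-0.0101,0,0,0,0,-1],[0.0358,-0.0101,0,0,0,0,-1],[0.0358,-0.0101,0,0,0,0,-1],[0.0358,-0.0101,0,0,0,0,-1],[0.0358,-0.0101,0,0,0,0,-1],[0.0358,-0.0101,0,0,0,0,-1],[0.0358,-0.0101,0,0,0,0,-1],[0.0358,-0.0101,0,0,0,0,-1],[0.0358,-0.0101,0,0,0,0,-1],[0.0358,-0.0101,0,0,0,0,-1],[0.0358,-0.0101,0,0,0,0,-1],[0.0147,-0.0046,0.02,0,0,0,-1],[0,0,0.04,0,0,0,-1],[0,0,0.04,0,0,0,-1],[0,0,0,0,0,0,-1],[0,0,0,0,0,0,-1]],
  ],
)

```text
t: 19.08
ee_pos: [451.9, 343.6, 306.7]
orientation: [-2.121, -2.315, 0.013]
ft_force: [0.1, -0.4, 0.7]
width: 87.8
```

```bash
python3 -c "
from h import *
plan((454,344,42),95.0)
save('scene','s13.png',(230,110,420,320),2.8)"
```

```text
t 19.08 pos [451.9 343.6 306.7] tip [450.8 342.7 143.7] F [ 0.1 -0.4  0.7] w 87.8
R [[-0.0874, 0.9961, -0.0069], [0.9962, 0.0874, -0.005], [-0.0044, -0.0073, -1.0]] q [ 0.629  0.473  1.821 -0.     0.855  0.541]
turn [-0.42  0.25  0.02] then shift [0.0003 0.0021 0.1017] rows 3 each [0.0001 0.0007 0.0339]
```

View pics/s13.png

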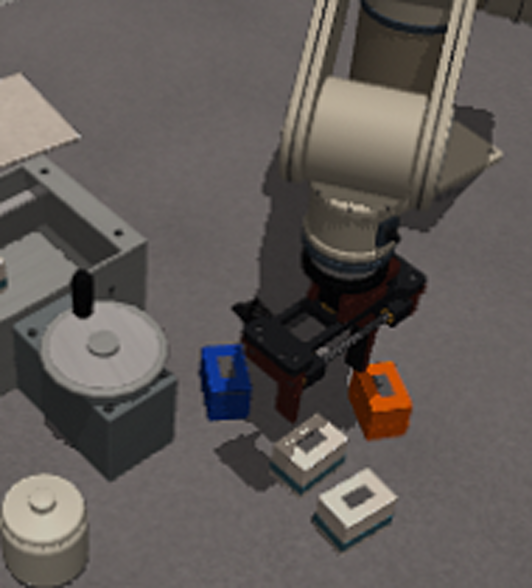

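>>> jog_arm(
  steps=[
    [[0,0.002,0.03,0,0,0,-1],[0,0,0.03,0,0,0,-1],[0,0,0.025,0,0,0,-1],[0,0,0.015,0,0,0,-1],[0,0,0,0,0,0,-1],[0,0,0,0,0,0,-1],[0,0,0,0,0,0,-1]],
  ],
)

```text
t: 19.72
ee_pos: [456.2, 345.0, 212.2]
orientation: [2.122, 2.315, 0.005]
ft_force: [-0.0, 0.7, 0.3]
width: 87.6
```

```bash
python3 -c "
from h import *
plan((454,344,42),95.0)
save('scene','s14.png',(230,110,420,320),2.8)"
```

```text
t 19.72 pos [456.2 345.  212.2] tip [456.7 345.4  49.2] F [-0.   0.7  0.3] w 87.6
R [[-0.0868, 0.9962, 0.0028], [0.9962, 0.0868, 0.0021], [0.0018, 0.003, -1.0]] q [0.627 0.628 1.843 0.    0.667 0.54 ]
turn [ 0.17 -0.1  -0.02] then shift [-0.0008 -0.0023  0.0072] rows 1 each [-0.0008 -0.0023  0.0072]
```

View pics/s14.png

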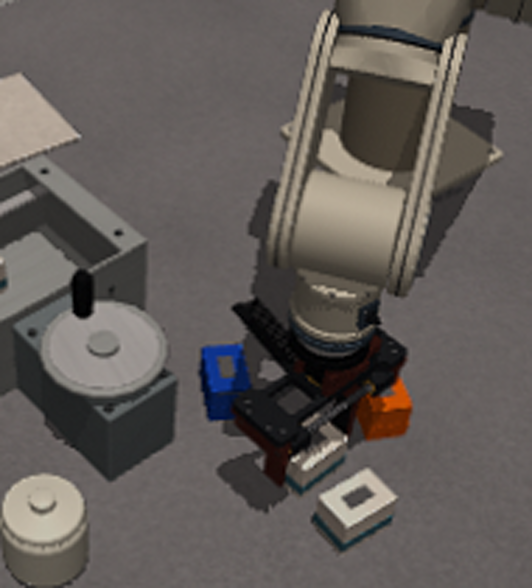

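>>> jog_arm(
  steps=[
    [[0,-0.001,0.003,0,0,0,-1],[0,0,0,0,0,0,-1],[0,0,0,0,0,0,-1],[0,0,0,0,0,0,1],[0,0,0,0,0,0,1],[0,0,0,0,0,0,1],[0,0,0,0,0,0,1],[0,0,0,0,0,0,1]],
  ],
)

```text
t: 20.43
ee_pos: [454.2, 344.5, 206.9]
orientation: [-2.122, -2.316, 0.0]
ft_force: [-0.3, -0.2, 0.7]
width: 63.9
```

```bash
python3 -c "
from h import *
st()"
```

```text
t 20.43 pos [454.2 344.5 206.9] tip [454.2 344.5  43.9] F [-0.3 -0.2  0.7] w 63.9
R [[-0.0873, 0.9962, -0.0], [0.9962, 0.0873, -0.0], [-0.0, -0.0, -1.0]] q [0.628 0.636 1.847 0.    0.659 0.541]
```

>>> jog_arm(
  steps=[
    [[0,0,-0.02,0,0,0,1],[0,0,-0.04,0,0,0,1],[0,0,-0.04,0,0,0,1],[0,0,-0.04,0,0,0,1],[0,0,-0.04,0,0,0,1],[0,0,-0.02,0,0,0,1],[0,0,0,0,0,0,1],[0,0,0,0,0,0,1]],
  ],
)

```text
t: 21.1
ee_pos: [454.1, 344.4, 407.9]
orientation: [2.122, 2.316, 0.004]
ft_force: [0.5, -0.1, -2.1]
width: 63.6
```

```bash
python3 -c "
from h import *
p=T(L[:2],L[2],[[0,49,245]])[0]
plan(p,93.9)"
```

```text
t 21.1 pos [454.1 344.4 407.9] tip [454.4 344.6 244.9] F [ 0.5 -0.1 -2.1] w 63.6
R [[-0.0872, 0.9962, 0.0019], [0.9962, 0.0872, 0.0014], [0.0012, 0.002, -1.0]] q [0.628 0.339 1.752 0.    1.049 0.541]
turn [ 0.11 -0.07  1.1 ] then shift [-3.279e-01  1.267e-01 -1.000e-04] rows 9 each [-0.0364  0.0141 -0.    ]
```

>>> jog_arm(
  steps=[
    [[0,0,-0.02,0,0,1.1,1],[-0.018,0.007,0,0,0,0,1],[-0.034,0.0131,0,0,0,0,1],[-0.034,0.0131,0,0,0,0,1],[-0.034,0.0131,0,0,0,0,1],[-0.034,0.0131,0,0,0,0,1],[-0.034,0.0131,0,0,0,0,1],[-0.034,0.0131,0,0,0,0,1],[-0.034,0.0131,0,0,0,0,1],[-0.034,0.0131,0,0,0,0,1],[-0.034,0.0131,0,0,0,0,1],[-0.0039,0.0018,0,0,0,0,1],[0,0,0.02,0,0,0,1],[0,0,0.04,0,0,0,1],[0,0,0.02,0,0,0,1],[0,0,0,0,0,0,1],[0,0,0,0,0,0,1],[0,0,0,0,0,0,1]],
  ],
)

```text
t: 22.6
ee_pos: [603.1, 26.3, 347.1]
orientation: [-2.144, -2.296, 0.0]
ft_force: [-0.5, 0.0, 0.1]
width: 64.0
```

```bash
python3 -c "
from h import *
p=T(L[:2],L[2],[[0,49,50]])[0]
plan(p,93.9)
save('scene','s15.png',(150,60,320,280),2.5)"
```

```text
t 22.6 pos [603.1  26.3 347.1] tip [603.1  26.3 184.1] F [-0.5  0.   0.1] w 64.0
R [[-0.0684, 0.9977, -0.0003], [0.9977, 0.0684, 0.0001], [0.0001, -0.0003, -1.0]] q [ 0.024  0.462  1.72   0.     0.96  -0.045]
turn [-0.01 -0.01  0.02] then shift [-0.0004 -0.0003  0.1341] rows 4 each [-0.0001 -0.0001  0.0335]
```

View pics/s15.png

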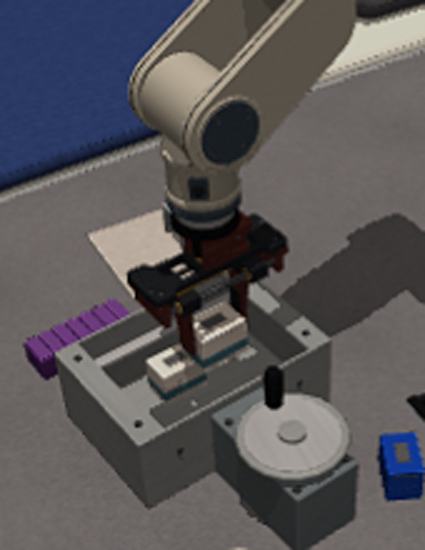

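>>> jog_arm(
  steps=[
    [[0,0,0.03,0,0,0,1],[0,0,0.04,0,0,0,1],[0,0,0.03,0,0,0,1],[0,0,0.02,0,0,0,1],[0,0,0.0135,0,0,0,1],[0,0,0.002,0,0,0,1],[0,0,0,0,0,0,1],[0,0,0,0,0,0,1],[0,0,0,0,0,0,1]],
  ],
)

```text
t: 23.4
ee_pos: [603.6, 26.0, 212.8]
orientation: [2.143, 2.295, 0.003]
ft_force: [-1.0, -0.3, -1.1]
width: 63.8
```

```bash
python3 -c "
from h import *
st()"
```

```text
t 23.4 pos [603.6  26.  212.8] tip [604.1  26.   49.8] F [-1.  -0.3 -1.1] w 63.8
R [[-0.0682, 0.9977, 0.0026], [0.9977, 0.0682, 0.0001], [-0.0001, 0.0026, -1.0]] q [ 0.023  0.659  1.769  0.     0.711 -0.045]
```

>>> jog_arm(
  steps=[
    [[0,0,0.001,0,0,0,1],[0,0,0,0,0,0,1],[0,0,0,0,0,0,-0.4],[0,0,0,0,0,0,-0.73],[0,0,0,0,0,0,-0.73],[0,0,0,0,0,0,-0.73],[0,0,-0.02,0,0,0,-0.73],[0,0,-0.04,0,0,0,-0.73],[0,0,-0.04,0,0,0,-0.73],[0,0,-0.04,0,0,0,-1],[0,0,-0.04,0,0,0,-1],[0,0,-0.02,0,0,0,-1],[0,0,0,0,0,0,-1]],
  ],
)

```text
t: 24.48
ee_pos: [604.1, 26.0, 416.2]
orientation: [2.14, 2.291, 0.01]
ft_force: [1.0, -0.4, -0.4]
width: 88.1
```

```bash
python3 -c "
from h import *
plan((463.5,421.5,245),88.4)
save('scene','s16.png')
save('top','t16.png',(80,100,330,290),3.2)"
```

```text
t 24.48 pos [604.1  26.  416.2] tip [605.6  26.  253.2] F [ 1.  -0.4 -0.4] w 88.1
R [[-0.0681, 0.9976, 0.0093], [0.9977, 0.0681, 0.0003], [-0.0004, 0.0093, -1.0]] q [ 0.023  0.379  1.669  0.     1.084 -0.045]
turn [ 0.53 -0.    5.5 ] then shift [ 0.3915 -0.1516  0.0082] rows 11 each [ 0.0356 -0.0138  0.0007]
```

View pics/s16.png

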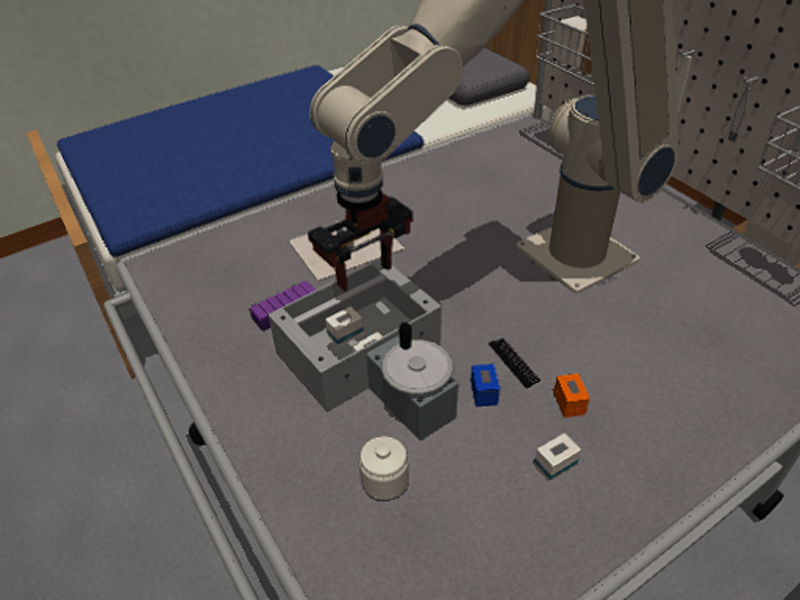

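View pics/t16.png

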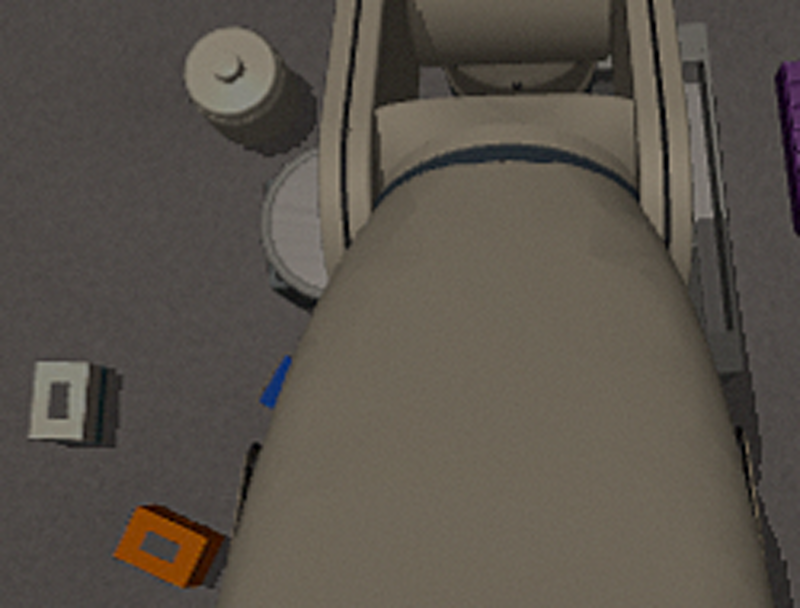

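>>> jog_arm(
  steps=[
    [[0,0,0,0,0,5.5,-1],[0.018,-0.007,0,0,0,0,-1],[0.034,-0.0132,0,0,0,0,-1],[0.034,-0.0132,0,0,0,0,-1],[0.034,-0.0132,0,0,0,0,-1],[0.034,-0.0132,0,0,0,0,-1],[0.034,-0.0132,0,0,0,0,-1],[0.034,-0.0132,0,0,0,0,-1],[0.034,-0.0132,0,0,0,0,-1],[0.034,-0.0132,0,0,0,0,-1],[0.034,-0.0132,0,0,0,0,-1],[0.034,-0.0132,0,0,0,0,-1],[0.0335,-0.0126,0,0,0,0,-1],[0,0,0.03,0,0,0,-1],[0,0,0.04,0,0,0,-1],[0,0,0.04,0,0,0,-1],[0,0,0,0,0,0,-1],[0,0,0,0,0,0,-1],[0,0,0,0,0,0,-1]],
  ],
)

```text
t: 26.17
ee_pos: [462.6, 421.6, 300.8]
orientation: [-2.252, -2.19, 0.001]
ft_force: [0.2, 0.0, 0.8]
width: 87.6
```

```bash
python3 -c "
from h import *
plan((463.5,421.5,43),88.4)
save('scene','s17.png',(230,110,420,320),2.8)"
```

```text
t 26.17 pos [462.6 421.6 300.8] tip [462.5 421.6 137.8] F [0.2 0.  0.8] w 87.6
R [[0.0281, 0.9996, -0.0004], [0.9996, -0.0281, -0.0002], [-0.0003, -0.0004, -1.0]] q [0.72  0.552 1.693 0.    0.897 0.748]
turn [-0.02  0.01 -0.01] then shift [-0.0001  0.0009  0.0948] rows 3 each [-0.      0.0003  0.0316]
```

View pics/s17.png

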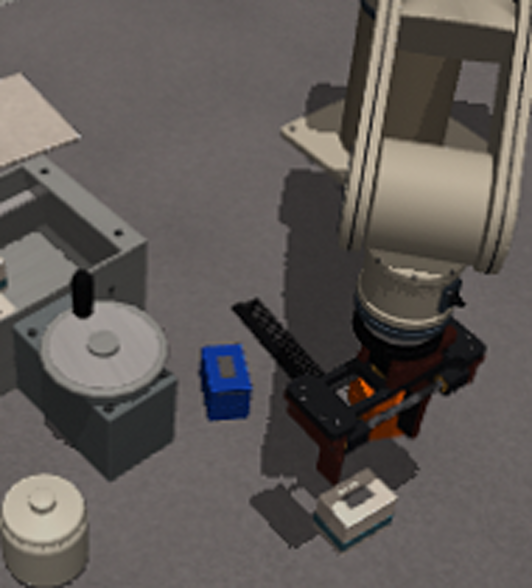

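>>> jog_arm(
  steps=[
    [[0,0.0009,0.03,0,0,0,-1],[0,0,0.03,0,0,0,-1],[0,0,0.02,0,0,0,-1],[0,0,0.015,0,0,0,-1],[0,0,0,0,0,0,-1],[0,0,0,0,0,0,-1],[0,0,0,0,0,0,-1],[0,0,0,0,0,0,1],[0,0,0,0,0,0,1],[0,0,0,0,0,0,1],[0,0,0,0,0,0,1],[0,0,0,0,0,0,1]],
  ],
)

```text
t: 27.22
ee_pos: [463.3, 421.6, 206.1]
orientation: [-2.252, -2.19, -0.001]
ft_force: [-1.0, -0.5, 3.7]
width: 63.9
```

```bash
python3 -c "
from h import *
st()
save('scene','s18.png',(230,110,420,320),2.8)"
```

```text
t 27.22 pos [463.3 421.6 206.1] tip [463.3 421.7  43.1] F [-1.  -0.5  3.7] w 63.9
R [[0.0278, 0.9996, 0.0004], [0.9996, -0.0278, 0.0005], [0.0005, 0.0004, -1.0]] q [0.719 0.692 1.717 0.    0.732 0.747]
```

View pics/s18.png

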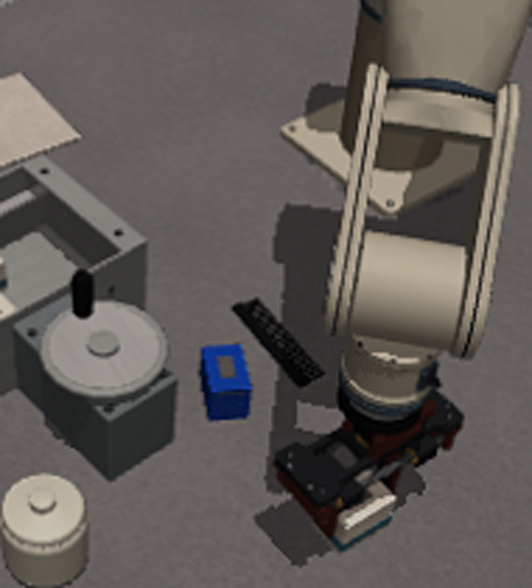

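>>> jog_arm(
  steps=[
    [[0,0,-0.02,0,0,0,1],[0,0,-0.04,0,0,0,1],[0,0,-0.04,0,0,0,1],[0,0,-0.04,0,0,0,1],[0,0,-0.04,0,0,0,1],[0,0,-0.04,0,0,0,1],[0,0,0,0,0,0,1],[0,0,0,0,0,0,1]],
  ],
)

```text
t: 27.93
ee_pos: [463.5, 421.7, 428.1]
orientation: [2.252, 2.19, 0.008]
ft_force: [0.5, -0.2, -1.6]
width: 63.8
```

```bash
python3 -c "
from h import *
p=T(L[:2],L[2],[[0,0,263]])[0]
plan(p,93.9)
save('top','t19.png',(200,95,380,235),4.3)"
```

```text
t 27.93 pos [463.5 421.7 428.1] tip [464.1 422.3 265.1] F [ 0.5 -0.2 -1.6] w 63.8
R [[0.0278, 0.9996, 0.004], [0.9996, -0.0279, 0.0035], [0.0036, 0.0039, -1.0]] q [ 0.719  0.4    1.608 -0.     1.129  0.747]
turn [ 0.24 -0.2  -5.5 ] then shift [-0.4534  0.1122  0.0021] rows 12 each [-0.0378  0.0093  0.0002]
```

View pics/t19.png

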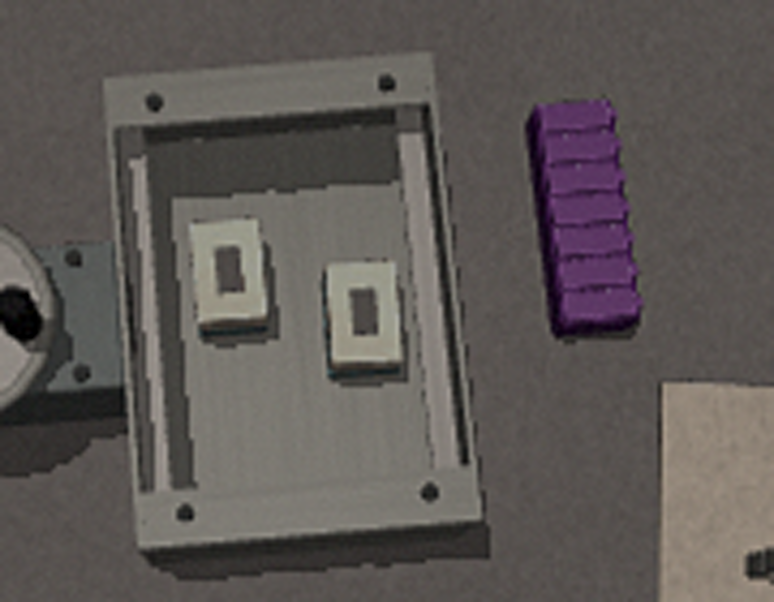

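```bash
python3 -c "
from h import *
for v in([(190,224),(260,220),(268,320),(200,328)],[(325,265),(395,263),(403,361),(330,367)]):
    W=np.array([onz('top',(200+u/4.3-.4,95+w/4.3-.4),56)[:2] for u,w in v]);print([w2l(w).round(1) for w in W],w2l(W.mean(0)).round(1),W.mean(0))
"
```

```text
[array([66.1, 53.9]), array([65.3,  9.8]), array([ 0.4, 10. ]), array([-1.4, 52.6])] [32.6 31.6] [636.5798447   10.71895123]
[array([ 32.9, -28.5]), array([ 30.7, -72.4]), array([-32.2, -71.4]), array([-32.4, -25.9])] [ -0.2 -49.5] [609.32748753 -72.43985075]
```

```bash
python3 -c "
from h import *
p=T(L[:2],L[2],[[-63,0,263]])[0]
plan(p,3.9)"
```

```text
t 27.98 pos [462.9 421.3 425.7] tip [463.  421.4 262.7] F [-0.8 -0.6 -0.8] w 63.9
R [[0.0278, 0.9996, 0.0006], [0.9996, -0.0278, 0.0005], [0.0005, 0.0006, -1.0]] q [ 0.719  0.402  1.61  -0.     1.128  0.747]
turn [ 1.000e-02 -5.000e-02  8.451e+01] then shift [ 4.97e-02  4.53e-01 -3.00e-04] rows 12 each [ 0.0041  0.0377 -0.    ]
```

>>> jog_arm(
  steps=[
    [[0,0,0,0,0,6.5,1],[0,0,0,0,0,6.5,1],[0,0,0,0,0,6.5,1],[0,0,0,0,0,6.5,1],[0,0,0,0,0,6.5,1],[0,0,0,0,0,6.5,1],[0,0,0,0,0,6.5,1],[0,0,0,0,0,6.5,1],[0,0,0,0,0,6.5,1],[0,0,0,0,0,6.5,1],[0,0,0,0,0,6.5,1],[0,0,0,0,0,6.5,1],[0,0,0,0,0,6.5,1],[0.002,0.02,0,0,0,0,1],[0.0041,0.037,0,0,0,0,1],[0.0041,0.037,0,0,0,0,1],[0.0041,0.037,0,0,0,0,1],[0.0041,0.037,0,0,0,0,1],[0.0041,0.037,0,0,0,0,1],[0.0041,0.037,0,0,0,0,1]],
  ],
)

```text
t: 29.65
ee_pos: [505.4, 179.9, 422.8]
orientation: [3.138, 0.108, -0.007]
ft_force: [0.9, -0.2, -1.0]
width: 63.8
```

>>> jog_arm(
  steps=[
    [[0.0041,0.037,0,0,0,0,1],[0.0041,0.037,0,0,0,0,1],[0.0041,0.037,0,0,0,0,1],[0.0041,0.037,0,0,0,0,1],[0.0041,0.037,0,0,0,0,1],[0.0026,0.026,0,0,0,0,1],[0,0,0.02,0,0,0,1],[0,0,0.03,0,0,0,1],[0,0,0.03,0,0,0,1],[0,0,0,0,0,0,1],[0,0,0,0,0,0,1]],
  ],
)

```text
t: 30.57
ee_pos: [542.4, -27.1, 342.6]
orientation: [-3.139, -0.107, 0.012]
ft_force: [0.8, -1.2, -1.6]
width: 64.2
```

```bash
python3 -c "
from h import *
p=T(L[:2],L[2],[[-63,0,49]])[0]
plan(p,3.9)
save('scene','s20.png',(150,60,320,280),2.5)"
```

```text
t 30.57 pos [542.4 -27.1 342.6] tip [541.2 -27.  179.6] F [ 0.8 -1.2 -1.6] w 64.2
R [[0.9977, 0.068, -0.0074], [0.068, -0.9977, 0.0005], [-0.0073, -0.001, -1.0]] q [-0.072  0.389  1.856 -0.     0.904  1.431]
turn [-0.06  0.42 -0.  ] then shift [0.0009 0.0003 0.1306] rows 4 each [0.0002 0.0001 0.0327]
```

View pics/s20.png

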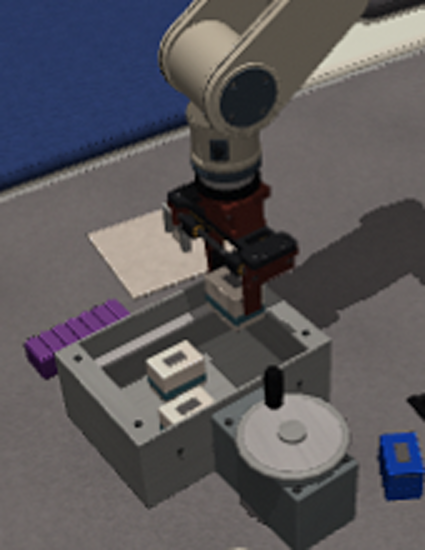

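>>> jog_arm(
  steps=[
    [[0,0,0,0,0,0,1],[0,0,0.03,0,0,0,1],[0,0,0.04,0,0,0,1],[0,0,0.03,0,0,0,1],[0,0,0.02,0,0,0,1],[0,0,0.01,0,0,0,1],[0,0,0,0,0,0,1],[0,0,0,0,0,0,1],[0,0,0,0,0,0,1]],
  ],
)

```text
t: 31.37
ee_pos: [544.6, -27.1, 217.3]
orientation: [3.139, 0.107, 0.005]
ft_force: [0.4, 0.6, -0.6]
width: 63.8
```

```bash
python3 -c "
from h import *
p=T(L[:2],L[2],[[-63,0,49]])[0]
plan(p,3.9)
save('scene','s21.png',(150,60,320,280),2.5)"
```

```text
t 31.37 pos [544.6 -27.1 217.3] tip [545.1 -27.1  54.3] F [ 0.4  0.6 -0.6] w 63.8
R [[0.9977, 0.0683, 0.0032], [0.0683, -0.9977, -0.0002], [0.0031, 0.0005, -1.0]] q [-0.072  0.594  1.903 -0.     0.642  1.431]
turn [ 0.03 -0.18  0.01] then shift [-0.0012  0.0001  0.0053] rows 1 each [-0.0012  0.0001  0.0053]
```

View pics/s21.png

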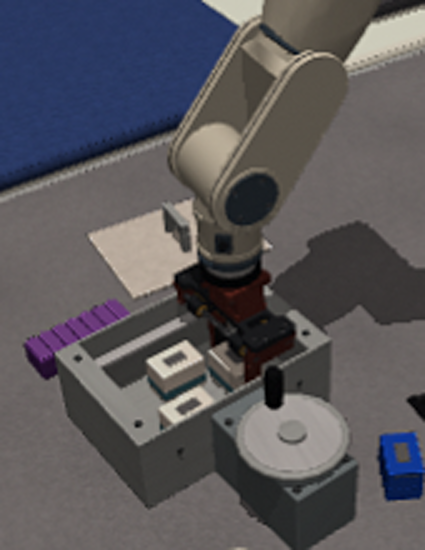

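>>> jog_arm(
  steps=[
    [[0,0,0.002,0,0,0,1],[0,0,0.002,0,0,0,1],[0,0,0,0,0,0,1],[0,0,0,0,0,0,1],[0,0,0,0,0,0,1]],
  ],
)

```text
t: 31.83
ee_pos: [544.0, -27.1, 212.1]
orientation: [3.14, 0.107, 0.002]
ft_force: [0.6, 0.1, 6.1]
width: 63.8
```

```bash
python3 -c "
from h import *
st()"
```

```text
t 31.83 pos [544.  -27.1 212.1] tip [544.3 -27.2  49.1] F [0.6 0.1 6.1] w 63.8
R [[0.9977, 0.0681, 0.0014], [0.0681, -0.9977, -0.0001], [0.0014, 0.0002, -1.0]] q [-0.072  0.603  1.904  0.     0.633  1.431]
```

Contact at the expected height. Release and lift.

>>> jog_arm(
  steps=[
    [[0,0,0,0,0,0,-0.4],[0,0,0,0,0,0,-0.73],[0,0,0,0,0,0,-0.73],[0,0,0,0,0,0,-0.73],[0,0,-0.02,0,0,0,-0.73],[0,0,-0.04,0,0,0,-0.73],[0,0,-0.04,0,0,0,-0.73],[0,0,-0.04,0,0,0,-1],[0,0,-0.04,0,0,0,-1],[0,0,-0.02,0,0,0,-1],[0,0,0,0,0,0,-1]],
  ],
)

```text
t: 32.75
ee_pos: [544.7, -27.2, 416.6]
orientation: [3.139, 0.107, 0.014]
ft_force: [0.1, 0.1, 0.3]
width: 87.8
```

```bash
python3 -c "
from h import *
plan((452,-354,200),86.3)
save('scene','s22.png')"
```

```text
t 32.75 pos [544.7 -27.2 416.6] tip [546.2 -27.3 253.6] F [0.1 0.1 0.3] w 87.8
R [[0.9976, 0.0681, 0.0088], [0.0681, -0.9977, -0.0006], [0.0088, 0.0012, -1.0]] q [-0.072  0.291  1.799  0.     1.043  1.431]
turn [  0.42  -0.36 -82.39] then shift [-0.3321 -0.0715  0.0536] rows 9 each [-0.0369 -0.0079  0.006 ]
```

View pics/s22.png

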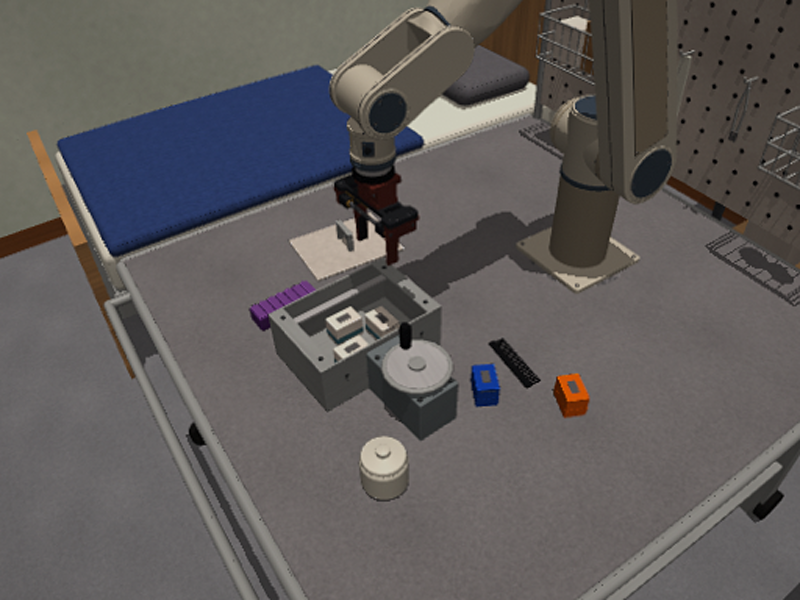

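>>> jog_arm(
  steps=[
    [[0,0,0,0,0,-6.87,-1],[0,0,0,0,0,-6.87,-1],[0,0,0,0,0,-6.87,-1],[0,0,0,0,0,-6.87,-1],[0,0,0,0,0,-6.87,-1],[0,0,0,0,0,-6.87,-1],[0,0,0,0,0,-6.87,-1],[0,0,0,0,0,-6.87,-1],[0,0,0,0,0,-6.87,-1],[0,0,0,0,0,-6.87,-1],[0,0,0,0,0,-6.87,-1],[0,0,0,0,0,-6.87,-1],[-0.018,-0.004,0,0,0,0,-1],[-0.037,-0.008,0,0,0,0,-1],[-0.037,-0.008,0,0,0,0,-1],[-0.037,-0.008,0,0,0,0,-1],[-0.037,-0.008,0,0,0,0,-1],[-0.037,-0.008,0,0,0,0,-1],[-0.037,-0.008,0,0,0,0,-1],[-0.037,-0.008,0,0,0,0,-1]],
  ],
)

```text
t: 34.47
ee_pos: [464.7, -301.1, 409.2]
orientation: [-2.288, -2.147, 0.001]
ft_force: [0.5, 0.3, 0.3]
width: 87.8
```

>>> jog_arm(
  steps=[
    [[-0.037,-0.008,0,0,0,0,-1],[-0.018,-0.0035,0.01,0,0,0,-1],[0,0,0.04,0,0,0,-1],[0,0,0.02,0,0,0,-1],[0,0,0,0,0,0,-1],[0,0,0,0,0,0,-1],[0,0,0,0,0,0,-1],[0,0,0,0,0,0,-1]],
  ],
)

```text
t: 35.13
ee_pos: [451.6, -353.9, 342.6]
orientation: [2.289, 2.149, 0.0]
ft_force: [-0.3, -1.3, -0.4]
width: 87.9
```

```bash
python3 -c "
from h import *
plan((452,-354,52),86.3)
save('scene','s23.png',(150,60,320,200),4.2)"
```

```text
t 35.13 pos [ 451.6 -353.9  342.6] tip [ 451.9 -354.1  179.6] F [-0.3 -1.3 -0.4] w 87.9
R [[0.0632, 0.998, 0.0014], [0.998, -0.0632, -0.0011], [-0.001, 0.0015, -1.0]] q [-0.685  0.428  1.791  0.     0.921 -0.622]
turn [0.08 0.06 0.08] then shift [-1.000e-04  4.000e-04  1.276e-01] rows 4 each [-0.      0.0001  0.0319]
```

View pics/s23.png

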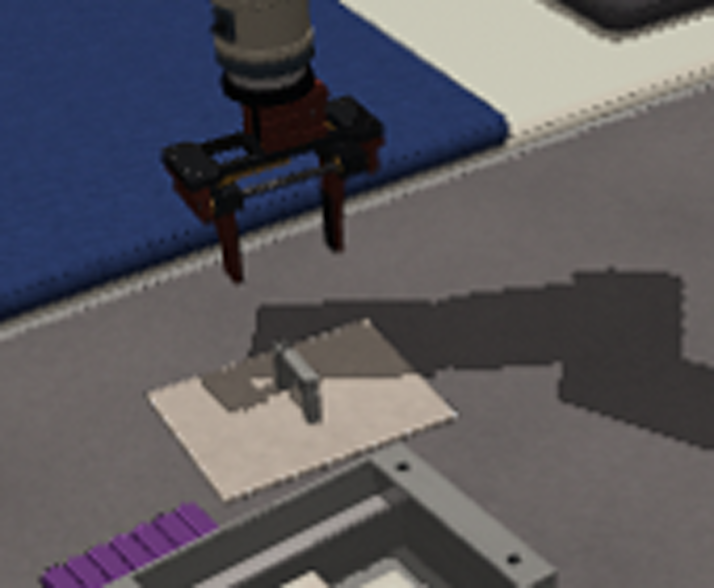

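```bash
python3 -c "
from h import *
W=np.array([onz('scene',(150+u/4.2-.4,60+w/4.2-.4),6)[:2] for u,w in [(148,396),(228,498),(458,414),(368,319)]])
print(W.round(1),W.mean(0),[np.linalg.norm(W[i]-W[i-1]).round() for i in range(4)]);d=(W[0]+W[1]-W[2]-W[3]);print(np.degrees(np.arctan2(d[1],d[0])))
"
```

```text
[[ 563.4 -444.2]
 [ 570.7 -269.2]
 [ 339.3 -254.1]
 [ 328.1 -432.6]] [ 450.37502649 -350.03900408] [np.float64(236.0), np.float64(175.0), np.float64(232.0), np.float64(179.0)]
-3.284257015277351
```

>>> jog_arm(
  steps=[
    [[0.0025,-0.001,0.02,0,0,0,-1],[0,0,0.04,0,0,0,-1],[0,0,0.03,0,0,0,-1],[0,0,0.025,0,0,0,-1],[0,0,0.013,0,0,0,-1],[0,0,0,0,0,0,-1],[0,0,0,0,0,0,-1],[0,0,0,0,0,0,-1],[0,0,0,0,0,0,-1]],
  ],
)

```text
t: 35.93
ee_pos: [451.0, -351.8, 215.4]
orientation: [2.289, 2.147, 0.001]
ft_force: [0.7, 0.1, 0.4]
width: 87.6
```

```bash
python3 -c "
from h import *
plan((451,-351.5,49),86.3)
save('scene','s24.png',(150,60,320,200),4.2)"
```

```text
t 35.93 pos [ 451.  -351.8  215.4] tip [ 451.4 -352.2   52.4] F [0.7 0.1 0.4] w 87.6
R [[0.0636, 0.998, 0.0026], [0.998, -0.0636, -0.0021], [-0.0019, 0.0027, -1.0]] q [-0.683  0.623  1.843 -0.     0.673 -0.62 ]
turn [0.15 0.11 0.05] then shift [0.0003 0.     0.0034] rows 1 each [0.0003 0.     0.0034]
```

View pics/s24.png

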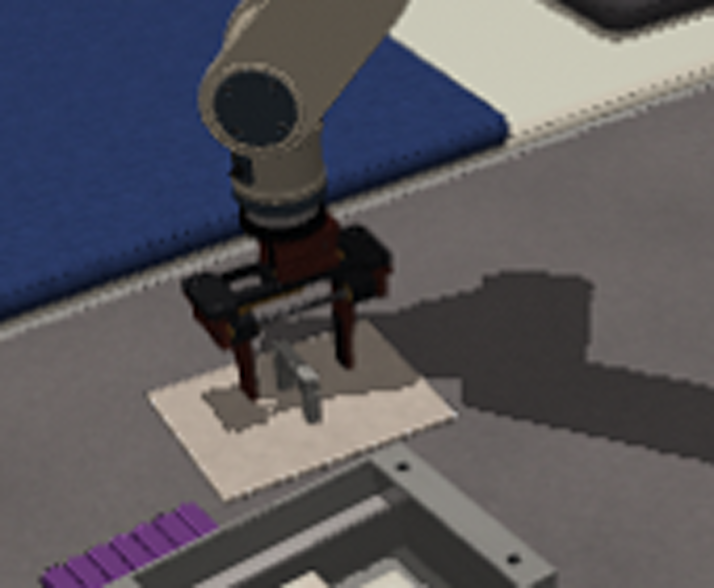

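>>> jog_arm(
  steps=[
    [[0,0,0.002,0,0,0,-1],[0,0,0,0,0,0,1],[0,0,0,0,0,0,1],[0,0,0,0,0,0,1],[0,0,0,0,0,0,1],[0,0,0,0,0,0,1],[0,0,0,0,0,0,1],[0,0,0,0,0,0,1],[0,0,0,0,0,0,1],[0,0,0,0,0,0,1]],
  ],
)

```text
t: 36.82
ee_pos: [450.2, -351.3, 211.4]
orientation: [-2.291, -2.149, -0.0]
ft_force: [0.2, 0.7, -0.7]
width: 31.4
```

```bash
python3 -c "
from h import *
plan((451,-351.5,49),86.3)
save('scene','s25.png',(150,60,320,200),4.2)"
```

```text
t 36.82 pos [ 450.2 -351.3  211.4] tip [ 450.2 -351.3   48.4] F [ 0.2  0.7 -0.7] w 31.4
R [[0.0638, 0.998, -0.0], [0.998, -0.0638, 0.0], [0.0, -0.0, -1.0]] q [-0.683  0.629  1.844  0.     0.668 -0.62 ]
turn [-0.   -0.    0.04] then shift [-0.0001  0.0008 -0.0006] rows 1 each [-0.0001  0.0008 -0.0006]
```

View pics/s25.png

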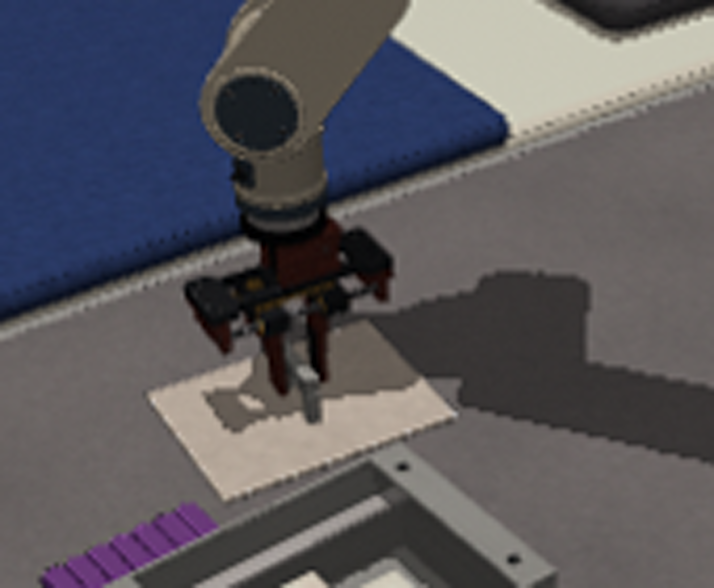

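Fingers still closing (31 mm); hold longer.

>>> jog_arm(
  steps=[
    [[0,0,0,0,0,0,1],[0,0,0,0,0,0,1],[0,0,0,0,0,0,1],[0,0,0,0,0,0,1],[0,0,0,0,0,0,1],[0,0,0,0,0,0,1]],
  ],
)

```text
t: 37.37
ee_pos: [450.4, -351.4, 211.5]
orientation: [2.291, 2.149, 0.0]
ft_force: [1.1, 0.2, -0.8]
width: 14.1
```

>>> jog_arm(
  steps=[
    [[0,0,-0.01,0,0,0,1],[0,0,-0.015,0,0,0,1],[0,0,-0.02,0,0,0,1],[0,0,-0.025,0,0,0,1],[0,0,-0.03,0,0,0,1],[0,0,-0.03,0,0,0,1],[0,0,-0.03,0,0,0,1],[0,0,-0.03,0,0,0,1],[0,0,-0.03,0,0,0,1],[0,0,0,0,0,0,1],[0,0,0,0,0,0,1],[0,0,0,0,0,0,1]],
  ],
)

```text
t: 38.37
ee_pos: [449.4, -350.7, 430.0]
orientation: [-2.289, -2.148, 0.001]
ft_force: [0.2, 0.3, -5.3]
width: 14.0
```

```bash
python3 -c "
from h import *
p=T(L[:2],L[2],[[0,0,270]])[0]
plan(p,93.9)
save('scene','s26.png',(130,30,320,200),3.6);save('top','t26.png',(330,140,450,300),3.7)"
```

```text
t 38.37 pos [ 449.4 -350.7  430. ] tip [ 449.1 -350.4  267. ] F [ 0.2  0.3 -5.3] w 14.0
R [[0.0638, 0.998, -0.0022], [0.998, -0.0638, 0.0017], [0.0015, -0.0023, -1.0]] q [-0.684  0.314  1.73  -0.     1.1   -0.62 ]
turn [-0.12 -0.1  -7.56] then shift [ 0.3163  0.1787 -0.003 ] rows 10 each [ 0.0316  0.0179 -0.0003]
```

View pics/s26.png

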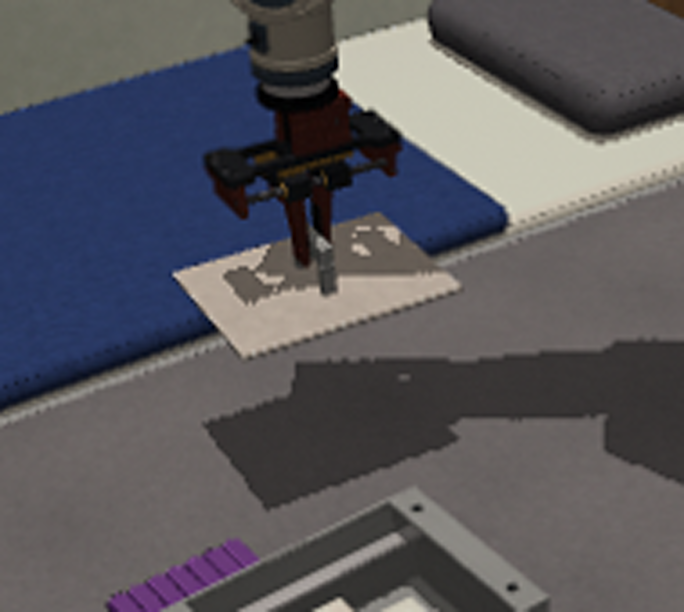

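View pics/t26.png

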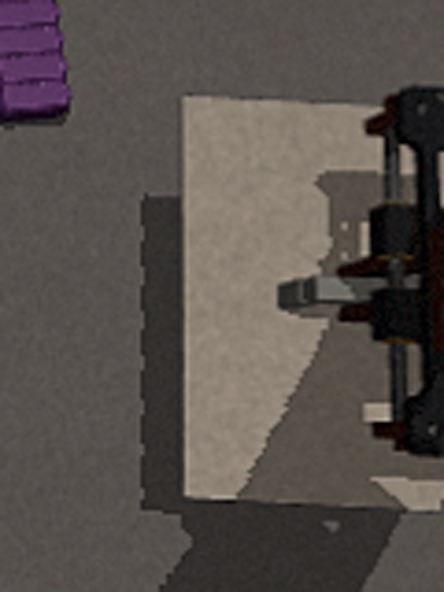

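```bash
python3 -c "
from h import *
A=[onz('top',(330+u/3.7-.4,140+w/3.7-.4),225) for u,w in [(183,96),(184,496)]]
print(A)
y=np.radians(-3.66);ex=np.array([np.cos(y),np.sin(y)]);ey=np.array([-ex[1],ex[0]])
for a in A: print((a[:2]-[449.1,-350.4])@ex,(a[:2]-[449.1,-350.4])@ey)
B=[onz('scene',(130+u/3.6-.4,30+w/3.6-.4),225) for u,w in [(174,272),(245,357),(463,286),(378,213)]]
for a in B: print('s',((a[:2]-[449.1,-350.4])@ex).round(1),((a[:2]-[449.1,-350.4])@ey).round(1))
"
```

```text
[array([ 570.33462807, -268.32801539,  225.        ]), array([ 337.10486195, -253.48881235,  225.        ])]
115.74824551800988 89.64367998452867
-117.95310117139049 89.56425159064126
s 115.6 -87.6
s 115.7 92.3
s -118.2 90.1
s -114.6 -85.4
```

>>> jog_arm(
  steps=[
    [[0,0,0,0,0,-3.78,1],[0,0,0,0,0,-3.78,1],[0.0125,0.0072,0,0,0,0,1],[0.0253,0.0143,0,0,0,0,1],[0.0253,0.0143,0,0,0,0,1],[0.0253,0.0143,0,0,0,0,1],[0.0253,0.0143,0,0,0,0,1],[0.0253,0.0143,0,0,0,0,1],[0.0253,0.0143,0,0,0,0,1],[0.0253,0.0143,0,0,0,0,1],[0.0253,0.0143,0,0,0,0,1],[0.0253,0.0143,0,0,0,0,1],[0.0253,0.0143,0,0,0,0,1],[0.0253,0.0143,0,0,0,0,1],[0.0253,0.0143,0,0,0,0,1],[0,0,0,0,0,0,1],[0,0,0,0,0,0,1],[0,0,0,0,0,0,1]],
  ],
)

```text
t: 39.97
ee_pos: [606.6, -23.4, 430.0]
orientation: [-2.143, -2.294, 0.003]
ft_force: [-0.3, -0.3, -3.5]
width: 13.9
```

```bash
python3 -c "
from h import *
p=T(L[:2],L[2],[[0,0,270]])[0]
plan(p,93.9)
save('scene','s27.png',(130,30,320,240),2.8)"
```

```text
t 39.97 pos [606.6 -23.4 430. ] tip [606.2 -23.4 267. ] F [-0.3 -0.3 -3.5] w 13.9
R [[-0.0682, 0.9977, -0.0029], [0.9977, 0.0682, -0.0001], [0.0001, -0.0029, -1.0]] q [-0.058  0.37   1.648 -0.     1.126 -0.126]
turn [-0.17 -0.01  0.01] then shift [ 0.0004 -0.0004 -0.003 ] rows 1 each [ 0.0004 -0.0004 -0.003 ]
```

View pics/s27.png

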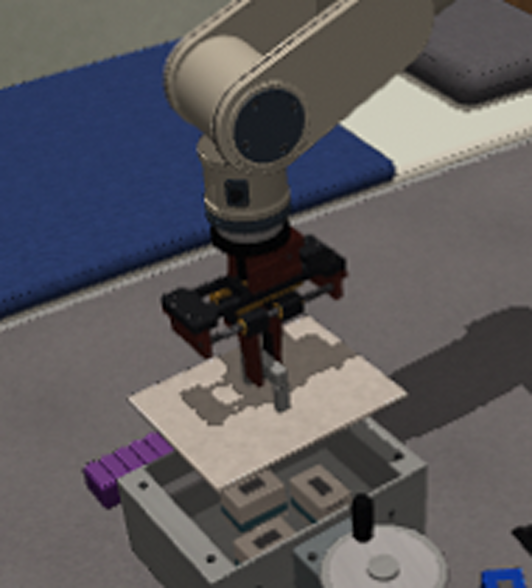

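```bash
cat >> h.py <<'E'
def pose(xe,ze,th,y=-0.5,c=-1.0,h=48.4):
    t=np.radians(th);ex=np.array([np.cos(t),0,-np.sin(t)]);n=np.array([np.sin(t),0,np.cos(t)])
    G=np.array([xe,y,ze])-(117.5+c)*ex+h*n
    TC=G+163*n
    Rl=np.c_[[0,1,0],ex,-n]
    Rw=R.from_rotvec([0,0,L[2]]).as_matrix()
    return Rw@TC+[L[0],L[1],0],Rw@Rl
def stages(P0,keys,ns):
    """P0=(pos,R) start; prints rows"""
    p,Rm=P0;prev=None
    for (k,n) in zip(keys,ns):
        tgt=pose(*k) 
        rv=R.from_matrix(Rm.T@tgt[1]).as_rotvec()
        p0=p.copy();R0=Rm.copy();k0=prev
        for i in range(1,n+1):
            if k0 is not None: pi,Ri=pose(*[a+(b-a)*i/n for a,b in zip(k0,k)])
            else: Ri=R0@R.from_rotvec(rv*i/n).as_matrix();pi=p0+(tgt[0]-p0)*i/n
            d=Rm.T@(pi-p)/1000;w=R.from_matrix(Rm.T@Ri).as_rotvec(degrees=True)
            print([round(v,4) for v in d],[round(v,2) for v in w]);p,Rm=pi,Ri
        print('--',k);prev=k
def cur():
    o=ctrl.get_obs();return o['ee_pos'],R.from_rotvec(o['orientation']).as_matrix()
E
python3 -c "
from h import *
stages(cur(),[(116.5,219,0),(105,150,12),(100,92,12)],[1,4,3])"
```

```text
[np.float64(0.0005), np.float64(-0.0003), np.float64(-0.0001)] [np.float64(-0.13), np.float64(-0.0), np.float64(-0.03)]
-- (116.5, 219, 0)
[np.float64(0.0), np.float64(0.0083), np.float64(0.0114)] [np.float64(3.0), np.float64(-0.0), np.float64(0.0)]
[np.float64(-0.0), np.float64(0.0093), np.float64(0.0116)] [np.float64(3.0), np.float64(-0.0), np.float64(-0.0)]
[np.float64(0.0), np.float64(0.0102), np.float64(0.0116)] [np.float64(3.0), np.float64(-0.0), np.float64(0.0)]
[np.float64(0.0), np.float64(0.0111), np.float64(0.0117)] [np.float64(3.0), np.float64(0.0), np.float64(-0.0)]
-- (105, 150, 12)
[np.float64(-0.0), np.float64(0.0024), np.float64(0.0193)] [np.float64(0.0), np.float64(0.0), np.float64(0.0)]
[np.float64(0.0), np.float64(0.0024), np.float64(0.0193)] [np.float64(0.0), np.float64(0.0), np.float64(0.0)]
[np.float64(-0.0), np.float64(0.0024), np.float64(0.0193)] [np.float64(0.0), np.float64(0.0), np.float64(0.0)]
-- (100, 92, 12)
```

>>> jog_arm(
  steps=[
    [[0.0005,0.0041,0.0056,1.5,0,0,1],[0,0.0042,0.0057,1.5,0,0,1],[0,0.0046,0.0058,1.5,0,0,1],[0,0.0047,0.0058,1.5,0,0,1],[0,0.0051,0.0058,1.5,0,0,1],[0,0.0051,0.0058,1.5,0,0,1],[0,0.0055,0.0058,1.5,0,0,1],[0,0.0056,0.0059,1.5,0,0,1],[0,0,0,0,0,0,1],[0,0,0,0,0,0,1],[0,0,0,0,0,0,1],[0,0,0,0,0,0,1]],
  ],
)

```text
t: 41.02
ee_pos: [641.3, -20.9, 382.2]
orientation: [-2.041, -2.186, 0.229]
ft_force: [-1.0, -0.6, -3.9]
width: 13.8
```

```bash
python3 -c "
from h import *
st()
stages(cur(),[(105,150,12),(100,92,12),(131,88,12)],[1,4,3])
save('scene','s28.png',(130,30,320,240),2.8)"
```

```text
t 41.02 pos [641.3 -20.9 382.2] tip [607.6 -23.2 222.8] F [-1.  -0.6 -3.9] w 13.8
R [[-0.0681, 0.9761, -0.2066], [0.9977, 0.0666, -0.0142], [-0.0001, -0.2071, -0.9783]] q [-0.046  0.512  1.547 -0.025  1.289 -0.105]
[np.float64(-0.0002), np.float64(0.0001), np.float64(0.0012)] [np.float64(0.05), np.float64(0.01), np.float64(0.01)]
-- (105, 150, 12)
[np.float64(-0.0), np.float64(0.0018), np.float64(0.0144)] [np.float64(0.0), np.float64(0.0), np.float64(0.0)]
[np.float64(0.0), np.float64(0.0018), np.float64(0.0144)] [np.float64(0.0), np.float64(0.0), np.float64(0.0)]
[np.float64(-0.0), np.float64(0.0018), np.float64(0.0144)] [np.float64(0.0), np.float64(0.0), np.float64(0.0)]
[np.float64(0.0), np.float64(0.0018), np.float64(0.0144)] [np.float64(0.0), np.float64(0.0), np.float64(0.0)]
-- (100, 92, 12)
[np.float64(-0.0), np.float64(0.0104), np.float64(-0.0008)] [np.float64(0.0), np.float64(0.0), np.float64(0.0)]
[np.float64(-0.0), np.float64(0.0104), np.float64(-0.0008)] [np.float64(0.0), np.float64(0.0), np.float64(0.0)]
[np.float64(-0.0), np.float64(0.0104), np.float64(-0.0008)] [np.float64(0.0), np.float64(0.0), np.float64(0.0)]
-- (131, 88, 12)
```

View pics/s28.png

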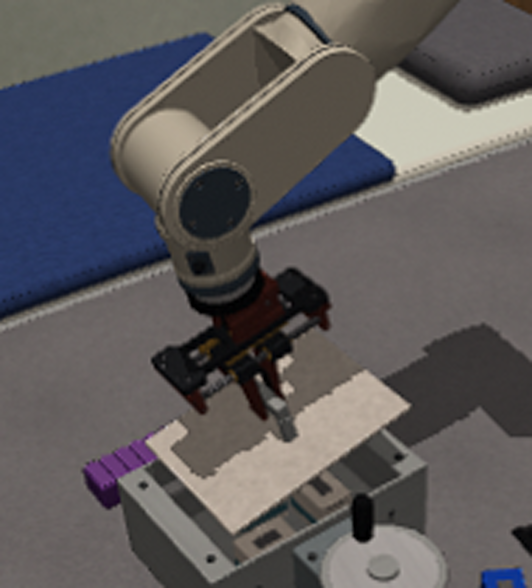

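```bash
cat >> h.py <<'E'
def pcorn(c=-1.0,h=48.4):
    p,Rm=cur();ex=Rm[:,1];ey=Rm[:,0];n=-Rm[:,2];C=p-163*n-h*n+c*ex
    return np.array([C+a*117.5*ex+b*90*ey+6*n for a in(-1,1) for b in(-1,1)])
def pl(c=-1.0):
    for q in pcorn(c): print('corner locker',w2l(q).round(1),q[2].round(1))
E
python3 -c "
from h import *
pl()
q=pcorn();save('scene','s29.png',(150,100,300,240),4.2,proj('scene',q));save('top','t29.png',(200,95,380,235),4.3,proj('top',q))"
```

```text
corner locker [-123.3  -90.3] 205.9
corner locker [-123.3   89.7] 205.9
corner locker [106.6 -90.3] 157.3
corner locker [106.6  89.7] 157.2
```

View pics/s29.png

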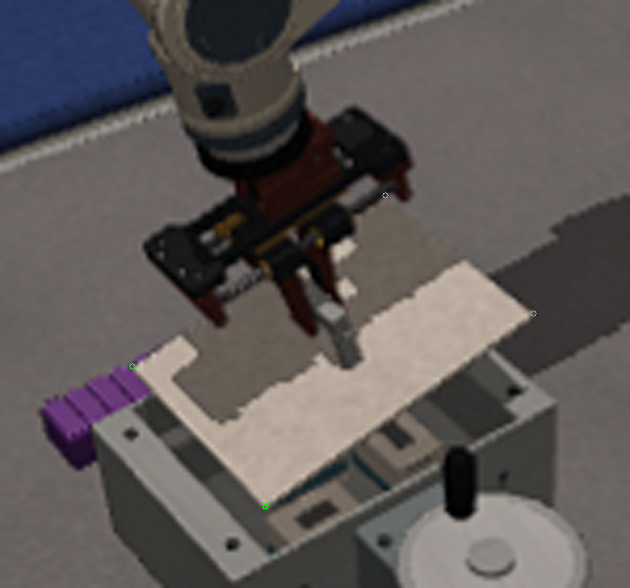

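View pics/t29.png

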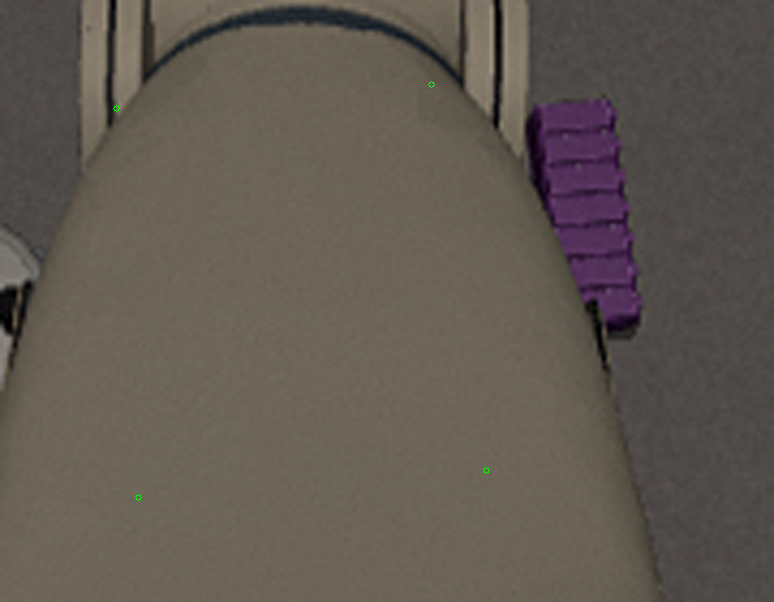

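>>> jog_arm(
  steps=[
    [[0,0.001,0.008,0,0,0,1],[0,0.0018,0.0144,0,0,0,1],[0,0.0018,0.0144,0,0,0,1],[0,0.0018,0.0144,0,0,0,1],[0,0.0008,0.007,0,0,0,1],[0,0,0,0,0,0,1],[0,0,0,0,0,0,1],[0,0,0,0,0,0,1]],
  ],
)

```text
t: 41.83
ee_pos: [636.7, -21.3, 324.1]
orientation: [-2.042, -2.186, 0.228]
ft_force: [-0.0, -0.7, -4.0]
width: 13.6
```

```bash
python3 -c "
from h import *
st();pl()
stages(cur(),[(100,92,12),(131,88,12),(131.5,83,6),(131.5,77,0)],[1,4,4,4])
q=pcorn();save('scene','s30.png',(150,100,300,240),4.2,proj('scene',q))"
```

```text
t 41.83 pos [636.7 -21.3 324.1] tip [603.1 -23.6 164.6] F [-0.  -0.7 -4. ] w 13.6
R [[-0.0681, 0.9761, -0.2062], [0.9977, 0.0666, -0.0142], [-0.0002, -0.2067, -0.9784]] q [-0.047  0.574  1.594 -0.026  1.181 -0.103]
corner locker [-127.8  -90.4] 147.6
corner locker [-127.8   89.6] 147.6
corner locker [102.1 -90.4] 99.0
corner locker [102.1  89.6] 99.0
[np.float64(-0.0001), np.float64(-0.0003), np.float64(0.0011)] [np.float64(0.07), np.float64(0.01), np.float64(0.01)]
-- (100, 92, 12)
[np.float64(0.0), np.float64(0.0078), np.float64(-0.0006)] [np.float64(0.0), np.float64(0.0), np.float64(-0.0)]
[np.float64(0.0), np.float64(0.0078), np.float64(-0.0006)] [np.float64(0.0), np.float64(0.0), np.float64(0.0)]
[np.float64(0.0), np.float64(0.0078), np.float64(-0.0006)] [np.float64(0.0), np.float64(0.0), np.float64(0.0)]
[np.float64(-0.0), np.float64(0.0078), np.float64(-0.0006)] [np.float64(0.0), np.float64(0.0), np.float64(0.0)]
-- (131, 88, 12)
[np.float64(0.0), np.float64(-0.0051), np.float64(0.0043)] [np.float64(-1.5), np.float64(0.0), np.float64(0.0)]
[np.float64(0.0), np.float64(-0.0051), np.float64(0.0043)] [np.float64(-1.5), np.float64(-0.0), np.float64(0.0)]
[np.float64(-0.0), np.float64(-0.0052), np.float64(0.0043)] [np.float64(-1.5), np.float64(0.0), np.float64(-0.0)]
[np.float64(0.0), np.float64(-0.0052), np.float64(0.0043)] [np.float64(-1.5), np.float64(-0.0), np.float64(-0.0)]
-- (131.5, 83, 6)
[np.float64(0.0), np.float64(-0.0053), np.float64(0.0046)] [np.float64(-1.5), np.float64(0.0), np.float64(0.0)]
[np.float64(0.0), np.float64(-0.0054), np.float64(0.0046)] [np.float64(-1.5), np.float64(0.0), np.float64(0.0)]
[np.float64(-0.0), np.float64(-0.0054), np.float64(0.0046)] [np.float64(-1.5), np.float64(-0.0), np.float64(-0.0)]
[np.float64(0.0), np.float64(-0.0055), np.float64(0.0046)] [np.float64(-1.5), np.float64(0.0), np.float64(-0.0)]
-- (131.5, 77, 0)
```

View pics/s30.png

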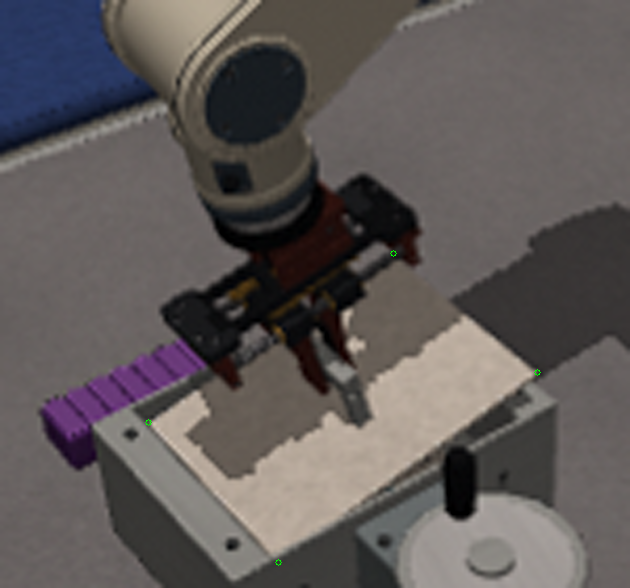

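>>> jog_arm(
  steps=[
    [[0,0.004,-0.0003,0,0,0,1],[0,0.007,-0.0004,0,0,0,1],[0,0.007,-0.0004,0,0,0,1],[0,0.007,-0.0004,0,0,0,1],[0,0.006,-0.0003,0,0,0,1],[0,0,0,0,0,0,1],[0,0,0,0,0,0,1],[0,0,0,0,0,0,1]],
  ],
)

```text
t: 42.55
ee_pos: [666.8, -19.2, 318.3]
orientation: [-2.04, -2.185, 0.23]
ft_force: [-0.4, 0.4, -4.8]
width: 14.0
```

```bash
python3 -c "
from h import *
st();pl()
q=pcorn();save('scene','s31.png',(150,100,300,240),4.2,proj('scene',q))"
```

```text
t 42.55 pos [666.8 -19.2 318.3] tip [632.9 -21.5 158.9] F [-0.4  0.4 -4.8] w 14.0
R [[-0.0681, 0.9757, -0.2082], [0.9977, 0.0666, -0.0142], [0.0001, -0.2087, -0.978]] q [-0.042  0.621  1.521 -0.025  1.209 -0.099]
corner locker [-98.  -90.3] 142.2
corner locker [-98.1  89.7] 142.2
corner locker [131.8 -90.3] 93.1
corner locker [131.8  89.7] 93.2
```

View pics/s31.png

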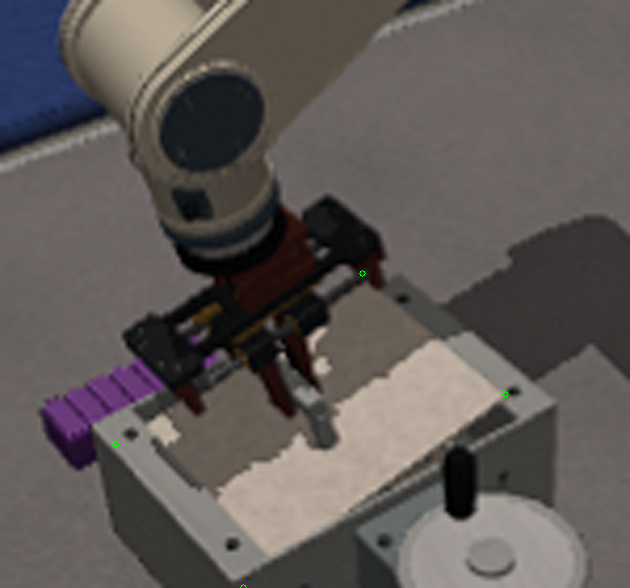

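>>> jog_arm(
  steps=[
    [[0,-0.0051,0.0043,-1.5,0,0,1],[0,-0.0051,0.0043,-1.5,0,0,1],[0,-0.0052,0.0043,-1.5,0,0,1],[0,-0.0052,0.0043,-1.5,0,0,1],[0,0,0,0,0,0,1],[0,0,0,0,0,0,1],[0,0,0,0,0,0,1]],
  ],
)

```text
t: 43.18
ee_pos: [644.1, -20.8, 305.6]
orientation: [-2.094, -2.242, 0.118]
ft_force: [0.8, 0.0, -4.9]
width: 14.0
```

```bash
python3 -c "
from h import *
st();pl()
stages(cur(),[(131.5,83,6),(131.5,77,0)],[1,4])
q=pcorn();save('scene','s32.png',(150,100,300,240),4.2,proj('scene',q))"
```

```text
t 43.18 pos [644.1 -20.8 305.6] tip [627.1 -22.  143.5] F [ 0.8  0.  -4.9] w 14.0
R [[-0.068, 0.9922, -0.1044], [0.9977, 0.0677, -0.0072], [-0.0001, -0.1046, -0.9945]] q [-0.048  0.587  1.615 -0.014  1.044 -0.109]
corner locker [-101.4  -90.4] 113.7
corner locker [-101.4   89.6] 113.7
corner locker [132.3 -90.4] 89.1
corner locker [132.3  89.6] 89.1
[np.float64(-0.0001), np.float64(-0.0002), np.float64(0.0002)] [np.float64(-0.01), np.float64(0.0), np.float64(0.01)]
-- (131.5, 83, 6)
[np.float64(0.0), np.float64(-0.0053), np.float64(0.0046)] [np.float64(-1.5), np.float64(0.0), np.float64(0.0)]
[np.float64(0.0), np.float64(-0.0054), np.float64(0.0046)] [np.float64(-1.5), np.float64(0.0), np.float64(0.0)]
[np.float64(-0.0), np.float64(-0.0054), np.float64(0.0046)] [np.float64(-1.5), np.float64(-0.0), np.float64(-0.0)]
[np.float64(0.0), np.float64(-0.0055), np.float64(0.0046)] [np.float64(-1.5), np.float64(0.0), np.float64(-0.0)]
-- (131.5, 77, 0)
```

View pics/s32.png

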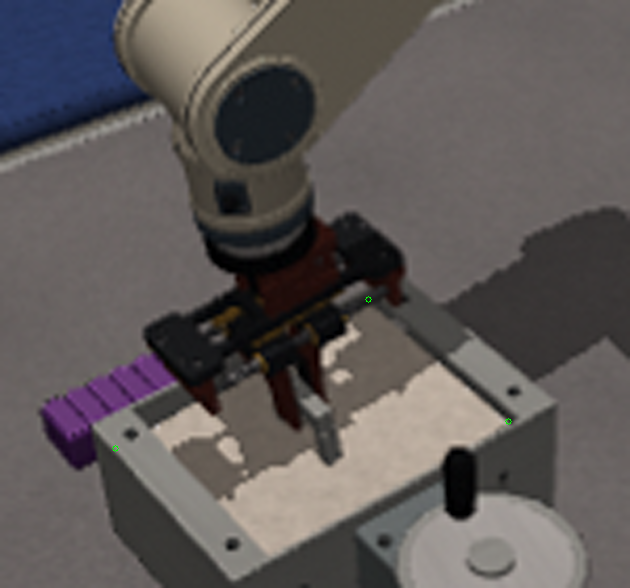

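>>> jog_arm(
  steps=[
    [[0,-0.0054,0.0046,-1.5,0,0,1],[0,-0.0054,0.0046,-1.5,0,0,1],[0,-0.0054,0.0046,-1.5,0,0,1],[0,-0.0055,0.0046,-1.5,0,0,1],[0,0,0,0,0,0,1],[0,0,0,0,0,0,1],[0,0,0,0,0,0,1]],
  ],
)

```text
t: 43.82
ee_pos: [621.7, -22.3, 288.7]
orientation: [2.144, 2.296, 0.0]
ft_force: [0.1, 0.1, -4.6]
width: 14.1
```

```bash
python3 -c "
from h import *
st();pl()
stages(cur(),[(131.5,77,0),(131.5,75,0),(117.5,75,0)],[1,1,1])
q=pcorn();save('scene','s33.png',(150,100,300,240),4.2,proj('scene',q))"
```

```text
t 43.82 pos [621.7 -22.3 288.7] tip [621.7 -22.3 125.7] F [ 0.1  0.1 -4.6] w 14.1
R [[-0.0681, 0.9977, 0.0001], [0.9977, 0.0681, -0.0001], [-0.0001, 0.0001, -1.0]] q [-0.055  0.564  1.707 -0.     0.87  -0.123]
corner locker [-103.   -90.4] 83.3
corner locker [-103.    89.6] 83.3
corner locker [132.  -90.4] 83.3
corner locker [132.   89.6] 83.3
[np.float64(-0.0001), np.float64(-0.0005), np.float64(0.0003)] [np.float64(0.01), np.float64(0.01), np.float64(0.01)]
-- (131.5, 77, 0)
[np.float64(0.0), np.float64(-0.0), np.float64(0.002)] [np.float64(0.0), np.float64(0.0), np.float64(0.0)]
-- (131.5, 75, 0)
[np.float64(-0.0), np.float64(-0.014), np.float64(0.0)] [np.float64(0.0), np.float64(0.0), np.float64(0.0)]
-- (117.5, 75, 0)
```

View pics/s33.png

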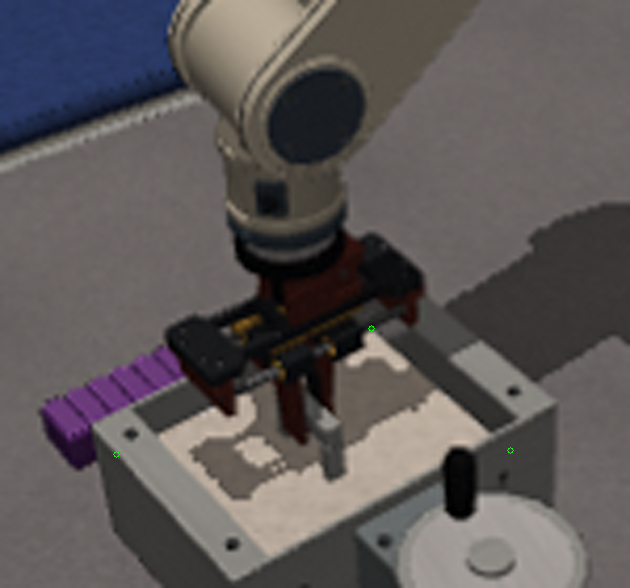

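Panel is flat, held just above the runners inside the opening, no abnormal force. Now lower the last 2 mm.

>>> jog_arm(
  steps=[
    [[0,0,0.001,0,0,0,1],[0,0,0.001,0,0,0,1],[0,0,0,0,0,0,1],[0,0,0,0,0,0,1]],
  ],
)

```text
t: 44.2
ee_pos: [621.5, -22.2, 286.6]
orientation: [2.144, 2.295, 0.001]
ft_force: [0.5, 0.9, -2.1]
width: 14.0
```

```bash
python3 -c "
from h import *
st();pl()"
```

```text
t 44.2 pos [621.5 -22.2 286.6] tip [621.6 -22.2 123.6] F [ 0.5  0.9 -2.1] w 14.0
R [[-0.0683, 0.9977, 0.0011], [0.9977, 0.0683, -0.0001], [-0.0002, 0.0011, -1.0]] q [-0.055  0.567  1.709 -0.     0.865 -0.123]
corner locker [-103.   -90.3] 81.1
corner locker [-103.    89.7] 81.1
corner locker [132.  -90.3] 81.4
corner locker [132.   89.7] 81.4
```

>>> jog_arm(
  steps=[
    [[0,0.0015,0,0,0,0,1],[0,0.0015,0,0,0,0,1],[0,0.001,0,0,0,0,1],[0,0,0,0,0,0,1],[0,0,0,0,0,0,1]],
  ],
)

```text
t: 44.62
ee_pos: [624.7, -22.1, 286.5]
orientation: [-2.144, -2.295, 0.001]
ft_force: [-4.3, -0.0, 5.6]
width: 13.5
```

>>> jog_arm(
  steps=[
    [[0,0.001,0,0,0,0,1],[0,0.0005,0,0,0,0,1],[0,0,0,0,0,0,1]],
  ],
)

```text
t: 44.87
ee_pos: [626.1, -22.0, 286.5]
orientation: [-2.144, -2.295, 0.002]
ft_force: [-5.6, 0.1, 5.4]
width: 13.6
```

>>> jog_arm(
  steps=[
    [[0,0.001,0,0,0,0,1],[0,0,0,0,0,0,1],[0,0,0,0,0,0,1]],
  ],
)

```text
t: 45.12
ee_pos: [627.1, -22.0, 286.5]
orientation: [-2.144, -2.295, 0.002]
ft_force: [-5.2, 0.5, 5.0]
width: 14.2
```

>>> jog_arm(
  steps=[
    [[0,0.001,0,0,0,0,1],[0,0,0,0,0,0,1],[0,0,0,0,0,0,1]],
  ],
)

```text
t: 45.37
ee_pos: [628.1, -21.9, 286.5]
orientation: [-2.144, -2.295, 0.002]
ft_force: [-6.0, -0.5, 5.8]
width: 13.3
```

>>> jog_arm(
  steps=[
    [[0,0.001,0,0,0,0,1],[0,0,0,0,0,0,1],[0,0,0,0,0,0,1]],
  ],
)

```text
t: 45.62
ee_pos: [628.7, -21.9, 286.5]
orientation: [-2.143, -2.295, 0.003]
ft_force: [-7.6, -0.7, 8.1]
width: 13.7
```

>>> jog_arm(
  steps=[
    [[0,0.001,0,0,0,0,1],[0,0,0,0,0,0,1],[0,0,0,0,0,0,1]],
  ],
)

```text
t: 45.87
ee_pos: [629.0, -21.9, 286.5]
orientation: [-2.142, -2.293, 0.005]
ft_force: [-11.6, -0.7, 10.7]
width: 13.7
```

```bash
python3 -c "
from h import *
st();pl()"
```

```text
t 45.87 pos [629.  -21.9 286.5] tip [628.2 -21.9 123.5] F [-11.6  -0.7  10.7] w 13.7
R [[-0.0682, 0.9977, -0.0048], [0.9977, 0.0682, -0.0003], [0.0001, -0.0048, -1.0]] q [-5.400e-02  5.770e-01  1.689e+00 -1.000e-03  8.800e-01 -1.210e-01]
corner locker [-96.6 -90.4] 81.6
corner locker [-96.7  89.6] 81.6
corner locker [138.4 -90.4] 80.5
corner locker [138.3  89.6] 80.5
```

>>> jog_arm(
  steps=[
    [[0,-0.002,-0.0006,0,0,0,1],[0,-0.004,0,0,0,0,1],[0,-0.005,0,0,0,0,1],[0,-0.005,0,0,0,0,1],[0,-0.003,0,0,0,0,1],[0,0,0,0,0,0,1],[0,0,0,0,0,0,1],[0,0,0,0,0,0,1]],
  ],
)

```text
t: 46.53
ee_pos: [611.3, -23.0, 286.7]
orientation: [-2.144, -2.295, 0.001]
ft_force: [-1.0, 0.6, -2.4]
width: 13.7
```

```bash
python3 -c "
from h import *
st();pl()"
```

```text
t 46.53 pos [611.3 -23.  286.7] tip [611.1 -22.9 123.7] F [-1.   0.6 -2.4] w 13.7
R [[-0.0679, 0.9977, -0.001], [0.9977, 0.0679, 0.0001], [0.0002, -0.0009, -1.0]] q [-0.057  0.555  1.732  0.     0.856 -0.125]
corner locker [-113.6  -90.3] 81.4
corner locker [-113.6   89.7] 81.4
corner locker [121.4 -90.3] 81.1
corner locker [121.4  89.7] 81.2
```

>>> jog_arm(
  steps=[
    [[0,-0.002,0,0,0,0,1],[0,-0.0016,0,0,0,0,1],[0,0,0,0,0,0,1],[0,0,0,0,0,0,1],[0,0,0,0,0,0,1]],
  ],
)

```text
t: 46.95
ee_pos: [607.9, -23.2, 286.8]
orientation: [-2.144, -2.296, 0.0]
ft_force: [-0.9, -0.5, -3.3]
width: 13.8
```

```bash
python3 -c "
from h import *
st();pl()
save('scene','s34.png',(150,100,300,240),4.2)"
```

```text
t 46.95 pos [607.9 -23.2 286.8] tip [607.8 -23.2 123.8] F [-0.9 -0.5 -3.3] w 13.8
R [[-0.0681, 0.9977, -0.0003], [0.9977, 0.0681, -0.0], [0.0, -0.0003, -1.0]] q [-0.058  0.551  1.74  -0.     0.852 -0.126]
corner locker [-116.9  -90.3] 81.4
corner locker [-116.9   89.7] 81.4
corner locker [118.1 -90.3] 81.3
corner locker [118.1  89.7] 81.3
```

View pics/s34.png

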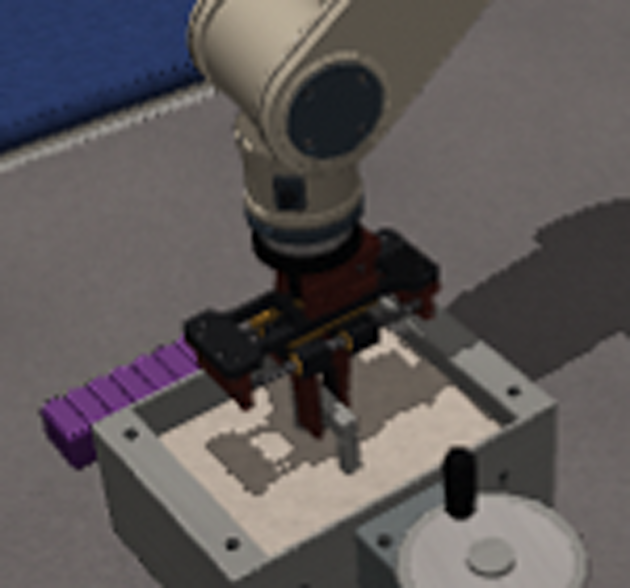

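>>> jog_arm(
  steps=[
    [[0,-0.0004,0.0005,0,0,0,1],[0,0,0,0,0,0,1],[0,0,0,0,0,0,0.4],[0,0,0,0,0,0,0.2],[0,0,0,0,0,0,0],[0,0,0,0,0,0,0],[0,0,0,0,0,0,0],[0,0,-0.02,0,0,0,0],[0,0,-0.03,0,0,0,0],[0,0,-0.04,0,0,0,0],[0,0,-0.04,0,0,0,0],[0,0,0,0,0,0,0],[0,0,0,0,0,0,0]],
  ],
)

```text
t: 48.08
ee_pos: [608.1, -23.3, 419.3]
orientation: [2.141, 2.292, 0.006]
ft_force: [-0.2, -0.9, -0.2]
width: 44.1
```

```bash
python3 -c "
from h import *
st()
save('scene','s35.png',(150,60,330,290),2.6)"
```

```text
t 48.08 pos [608.1 -23.3 419.3] tip [609.1 -23.3 256.3] F [-0.2 -0.9 -0.2] w 44.1
R [[-0.068, 0.9977, 0.0059], [0.9977, 0.068, -0.0003], [-0.0007, 0.0058, -1.0]] q [-0.058  0.382  1.657  0.     1.097 -0.126]
```

View pics/s35.png

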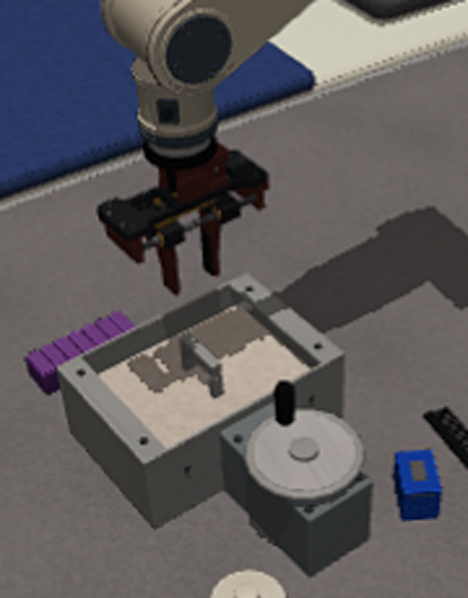

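```bash
python3 -c "
from h import *
P=[(a*7,b*35,133) for a in(-1,1) for b in(-1,1)]+[(-110,95,115),(-110,-95,115),(110,95,115),(110,-95,115)]
save('scene','s36.png',(180,165,270,235),8,proj('scene',T(L[:2],L[2],P)))
for c in('scene',):
    for k in('knob','hub','panel_handle'):
        for r in ctrl.landmark_of(k,c)[:2]: print(k,r['uv'].round(1) if hasattr(r['uv'],'round') else r['uv'],r['p'])
print(proj('scene',T(L[:2],L[2],[(0,0,123),(0,200,107)])))
save('scene','s37.png',(230,190,310,270),8)
"
```

```text
knob [258.8, 212.8] 0.66
hub [266.6, 240.6] 0.94
panel_handle [224.1, 194.7] 0.98
panel_handle [267.4, 237.4] 0.5
[[227.00371587 196.05463427]
 [266.89163822 237.65770346]]
```

View pics/s36.png

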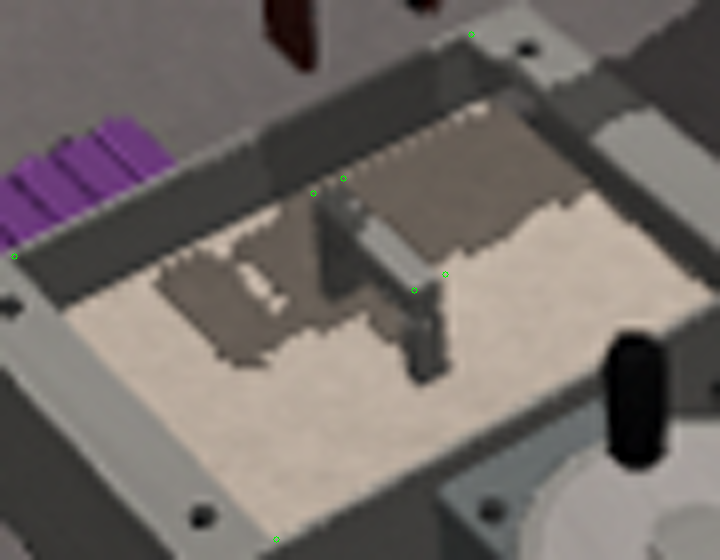

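View pics/s37.png

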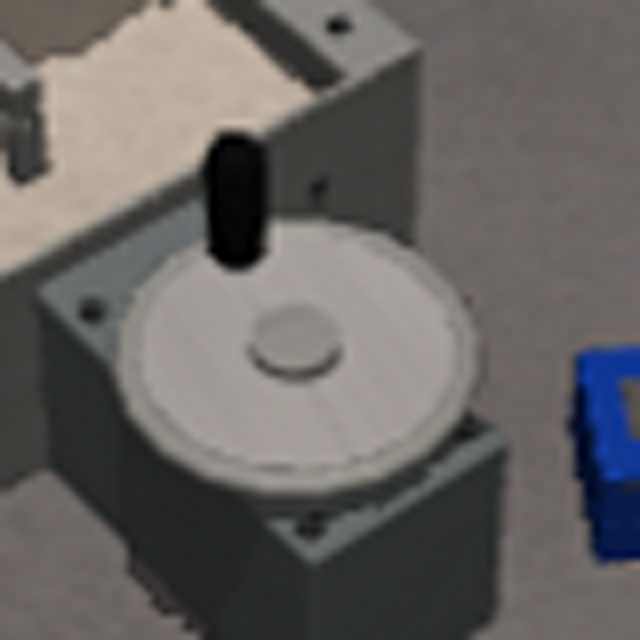

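```bash
python3 -c "
from h import *
H=T(L[:2],L[2],[(0,200,158)])[0];print(H)
a=onz('scene',(259.1,214.6),158);b=onz('top',(204.5,168.1),158);t=tri({'scene':(259.1,214.6),'top':(204.5,168.1)})
for q in(a,b,t): print(q.round(1),w2l(q).round(1),np.hypot(*(q-H)[:2]).round(1),np.degrees(np.arctan2(*(w2l(q)-[0,200])[::-1])).round(1))
plan(tuple(T(L[:2],L[2],[(0,152,222)])[0]),93.9)
"
```

```text
[592.61047864 176.53777815 158.        ]
[587.2 129.7 158. ] [ -8.6 153.7] 47.1 -100.5
[585.  126.2 158. ] [-11.  150.3] 50.9 -102.5
[585.6 126.8 154.7] [-10.4 150.9] 50.2 -101.9
t 48.38 pos [607.2 -23.2 414.6] tip [606.7 -23.2 251.6] F [-0.5 -0.2 -1.3] w 43.8
R [[-0.0681, 0.9977, -0.003], [0.9977, 0.0681, 0.0002], [0.0004, -0.003, -1.0]] q [-0.058  0.387  1.66  -0.     1.097 -0.126]
turn [-0.17 -0.02  0.  ] then shift [ 0.1523 -0.001   0.0296] rows 4 each [ 0.0381 -0.0002  0.0074]
```

```bash
python3 -c "
from h import *
plan(tuple(T(L[:2],L[2],[(-9.6,153,222)])[0]),93.9)
"
```

```text
t 48.38 pos [607.2 -23.2 414.6] tip [606.7 -23.2 251.6] F [-0.5 -0.2 -1.3] w 43.8
R [[-0.0681, 0.9977, -0.003], [0.9977, 0.0681, 0.0002], [0.0004, -0.003, -1.0]] q [-0.058  0.387  1.66  -0.     1.097 -0.126]
turn [-0.17 -0.02  0.  ] then shift [ 0.1533 -0.0106  0.0296] rows 4 each [ 0.0383 -0.0026  0.0074]
```

>>> jog_arm(
  steps=[
    [[0.023,-0.0016,0,0,0,0,0],[0.03,-0.002,0,0,0,0,0],[0.03,-0.002,0,0,0,0,0],[0.03,-0.002,0,0,0,0,0],[0.025,-0.002,0,0,0,0,0],[0.0153,-0.001,0,0,0,0,0],[0,0,0.015,0,0,0,0],[0,0,0.015,0,0,0,0],[0,0,0,0,0,0,0],[0,0,0,0,0,0,0],[0,0,0,0,0,0,0]],
  ],
)

```text
t: 49.3
ee_pos: [586.8, 128.8, 386.3]
orientation: [-2.145, -2.295, 0.001]
ft_force: [0.5, 0.5, 0.4]
width: 43.5
```

```bash
python3 -c "
from h import *
plan(tuple(T(L[:2],L[2],[(-9.6,153,163)])[0]),93.9)
save('scene','s38.png',(200,130,310,270),4.2)
save('top','t38.png',(150,95,380,235),3.4)
"
```

```text
t 49.3 pos [586.8 128.8 386.3] tip [586.7 128.8 223.3] F [0.5 0.5 0.4] w 43.5
R [[-0.0678, 0.9977, -0.0004], [0.9977, 0.0678, -0.0001], [-0.0, -0.0004, -1.0]] q [0.196 0.409 1.7   0.    1.033 0.128]
turn [-0.03  0.   -0.01] then shift [ 0.0002 -0.0005  0.0603] rows 2 each [ 0.0001 -0.0003  0.0302]
```

View pics/s38.png

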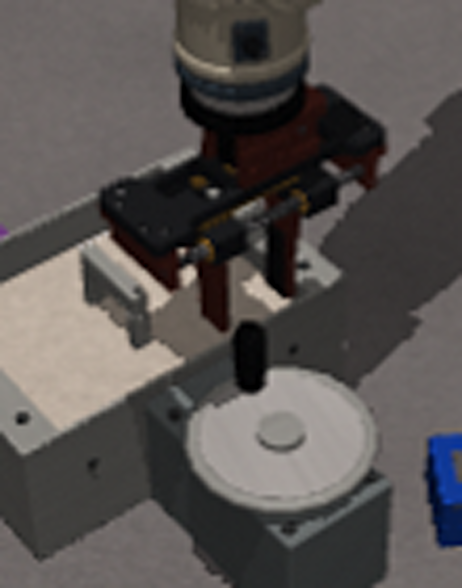

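View pics/t38.png

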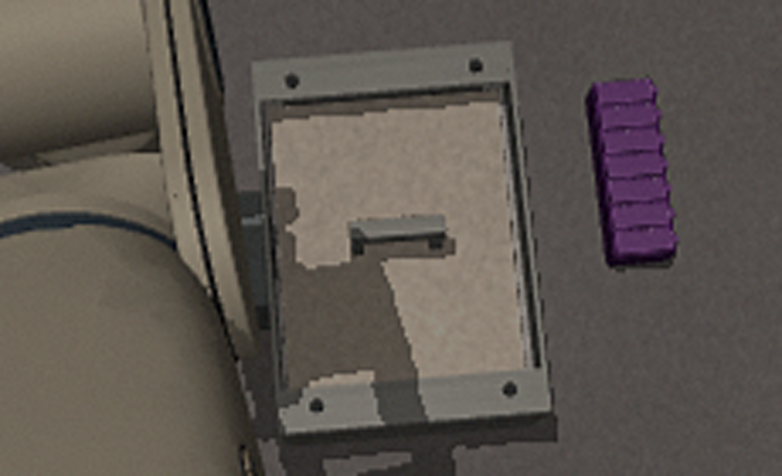

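>>> jog_arm(
  steps=[
    [[0,-0.0004,0.02,0,0,0,0],[0,0,0.02,0,0,0,0],[0,0,0.015,0,0,0,0],[0,0,0.005,0,0,0,0],[0,0,0,0,0,0,0],[0,0,0,0,0,0,0],[0,0,0,0,0,0,0]],
  ],
)

```text
t: 49.98
ee_pos: [586.7, 129.0, 327.6]
orientation: [2.144, 2.295, 0.003]
ft_force: [-0.6, 0.1, -0.1]
width: 43.6
```

```bash
python3 -c "
from h import *
plan(tuple(T(L[:2],L[2],[(-9.6,153,163)])[0]),93.9)
save('scene','s39.png',(200,130,310,270),4.2)
"
```

```text
t 49.98 pos [586.7 129.  327.6] tip [587.  129.1 164.6] F [-0.6  0.1 -0.1] w 43.6
R [[-0.0679, 0.9977, 0.002], [0.9977, 0.0679, 0.0004], [0.0003, 0.002, -1.0]] q [0.197 0.483 1.739 0.    0.917 0.129]
turn [ 0.11 -0.02 -0.  ] then shift [ 0.     -0.0004  0.0016] rows 1 each [ 0.     -0.0004  0.0016]
```

View pics/s39.png

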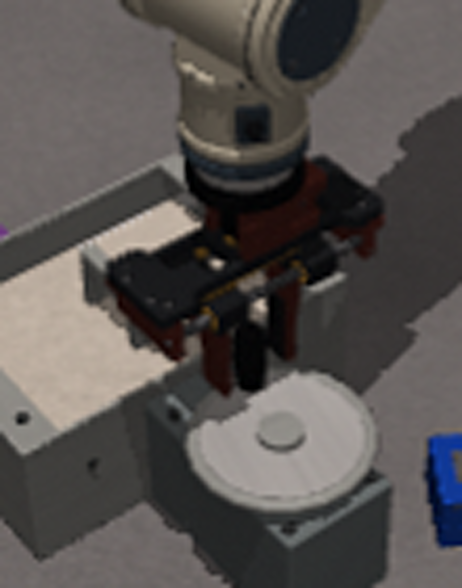

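Knob sits between the jaws. Close on it.

>>> jog_arm(
  steps=[
    [[0,0,0,0,0,0,1],[0,0,0,0,0,0,1],[0,0,0,0,0,0,1],[0,0,0,0,0,0,1],[0,0,0,0,0,0,1],[0,0,0,0,0,0,1],[0,0,0,0,0,0,1],[0,0,0,0,0,0,1]],
  ],
)

```text
t: 50.7
ee_pos: [586.3, 129.0, 326.7]
orientation: [2.144, 2.296, 0.001]
ft_force: [-0.2, -0.4, 4.8]
width: 22.3
```

```bash
python3 -c "
from h import *
o=st();print(w2l(o['ee_pos']))
import math
phi=-101.5;n=20
for r in range(2):
  for i in range(20):
    a,b=np.radians(phi),np.radians(phi-10)
    d=48*np.array([np.sin(b)-np.sin(a),np.cos(b)-np.cos(a)]);print([round(float(v)/1000,4) for v in d],end=' ');phi-=10
  print(phi)
"
```

```text
t 50.7 pos [586.3 129.  326.7] tip [586.4 129.  163.7] F [-0.2 -0.4  4.8] w 22.3
R [[-0.0681, 0.9977, 0.0006], [0.9977, 0.0681, 0.0001], [0.0001, 0.0006, -1.0]] q [0.197 0.484 1.74  0.    0.917 0.129]
[ -9.55925069 153.00747286]
[0.0024, -0.008] [0.0037, -0.0075] [0.005, -0.0067] [0.0061, -0.0058] [0.007, -0.0046] [0.0077, -0.0033] [0.0081, -0.002] [0.0084, -0.0005] [0.0083, 0.0009] [0.008, 0.0024] [0.0075, 0.0037] [0.0067, 0.005] [0.0058, 0.0061] [0.0046, 0.007] [0.0033, 0.0077] [0.002, 0.0081] [0.0005, 0.0084] [-0.0009, 0.0083] [-0.0024, 0.008] [-0.0037, 0.0075] -301.5
[-0.005, 0.0067] [-0.0061, 0.0058] [-0.007, 0.0046] [-0.0077, 0.0033] [-0.0081, 0.002] [-0.0084, 0.0005] [-0.0083, -0.0009] [-0.008, -0.0024] [-0.0075, -0.0037] [-0.0067, -0.005] [-0.0058, -0.0061] [-0.0046, -0.007] [-0.0033, -0.0077] [-0.002, -0.0081] [-0.0005, -0.0084] [0.0009, -0.0083] [0.0024, -0.008] [0.0037, -0.0075] [0.005, -0.0067] [0.0061, -0.0058] -501.5
```

>>> jog_arm(
  steps=[
    [[0.0024,-0.008,0,0,0,0,1],[0.0037,-0.0075,0,0,0,0,1],[0.005,-0.0067,0,0,0,0,1],[0.0061,-0.0058,0,0,0,0,1],[0.007,-0.0046,0,0,0,0,1],[0.0077,-0.0033,0,0,0,0,1],[0,0,0,0,0,0,1],[0,0,0,0,0,0,1]],
  ],
)

```text
t: 51.37
ee_pos: [547.8, 159.8, 326.7]
orientation: [2.143, 2.296, 0.004]
ft_force: [4.4, 3.5, 1.5]
width: 22.7
```

```bash
python3 -c "
from h import *
o=st();d=w2l(o['ee_pos'])-[0,200];print(d,np.hypot(*d),np.degrees(np.arctan2(d[1],d[0])))
save('scene','s40.png',(200,130,310,270),4.2)
"
```

```text
t 51.37 pos [547.8 159.8 326.7] tip [548.2 160.  163.7] F [4.4 3.5 1.5] w 22.7
R [[-0.069, 0.9976, 0.0021], [0.9976, 0.069, 0.0015], [0.0014, 0.0022, -1.0]] q [2.630e-01 4.460e-01 1.808e+00 1.000e-03 8.860e-01 1.930e-01]
[-45.80030606 -13.70125064] 47.80577689124956 -163.34534411782252
```

View pics/s40.png

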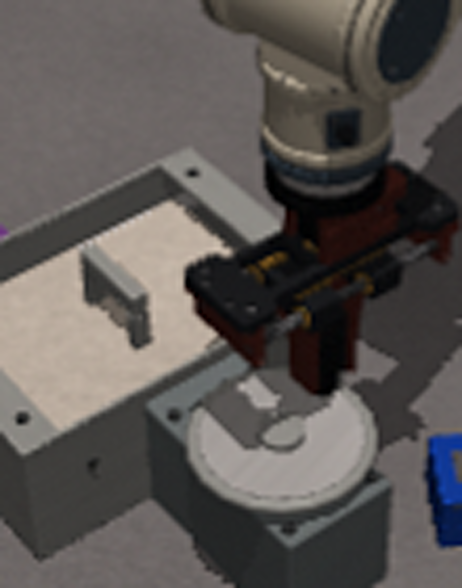

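Turns freely with small forces, and the wheel centre is right. I'll carry on round.

>>> jog_arm(
  steps=[
    [[0.0081,-0.002,0,0,0,0,1],[0.0084,-0.0005,0,0,0,0,1],[0.0083,0.0009,0,0,0,0,1],[0.008,0.0024,0,0,0,0,1],[0.0075,0.0037,0,0,0,0,1],[0.0067,0.005,0,0,0,0,1],[0.0058,0.0061,0,0,0,0,1],[0.0046,0.007,0,0,0,0,1],[0.0033,0.0077,0,0,0,0,1],[0.002,0.0081,0,0,0,0,1],[0.0005,0.0084,0,0,0,0,1],[-0.0009,0.0083,0,0,0,0,1],[-0.0024,0.008,0,0,0,0,1],[-0.0037,0.0075,0,0,0,0,1]],
  ],
)

```text
t: 52.58
ee_pos: [613.7, 220.1, 326.7]
orientation: [-2.143, -2.295, 0.002]
ft_force: [-2.4, 1.2, 7.0]
width: 22.2
```

>>> jog_arm(
  steps=[
    [[-0.005,0.0067,0,0,0,0,1],[-0.0061,0.0058,0,0,0,0,1],[-0.007,0.0046,0,0,0,0,1],[-0.0077,0.0033,0,0,0,0,1],[-0.0081,0.002,0,0,0,0,1],[-0.0084,0.0005,0,0,0,0,1],[-0.0083,-0.0009,0,0,0,0,1],[-0.008,-0.0024,0,0,0,0,1],[-0.0075,-0.0037,0,0,0,0,1],[-0.0067,-0.005,0,0,0,0,1],[-0.0058,-0.0061,0,0,0,0,1],[-0.0046,-0.007,0,0,0,0,1],[-0.0033,-0.0077,0,0,0,0,1],[-0.002,-0.0081,0,0,0,0,1],[-0.0005,-0.0084,0,0,0,0,1],[0.0009,-0.0083,0,0,0,0,1],[0,0,0,0,0,0,1],[0,0,0,0,0,0,1]],
  ],
)

```text
t: 54.08
ee_pos: [584.5, 129.4, 326.6]
orientation: [-2.143, -2.295, 0.003]
ft_force: [-2.4, 0.3, 9.8]
width: 22.4
```

```bash
python3 -c "
from h import *
o=st();d=w2l(o['ee_pos'])-[0,200];print(d,np.hypot(*d),np.degrees(np.arctan2(d[1],d[0])))
save('scene','s41.png',(200,130,310,270),4.2)
"
```

```text
t 54.08 pos [584.5 129.4 326.6] tip [584.1 129.5 163.6] F [-2.4  0.3  9.8] w 22.4
R [[-0.0684, 0.9977, -0.0026], [0.9977, 0.0684, 0.0001], [0.0003, -0.0026, -1.0]] q [1.980e-01 4.830e-01 1.743e+00 1.000e-03 9.180e-01 1.290e-01]
[-11.2868267  -46.43698553] 47.78897447985862 -103.6612228933761
```

View pics/s41.png

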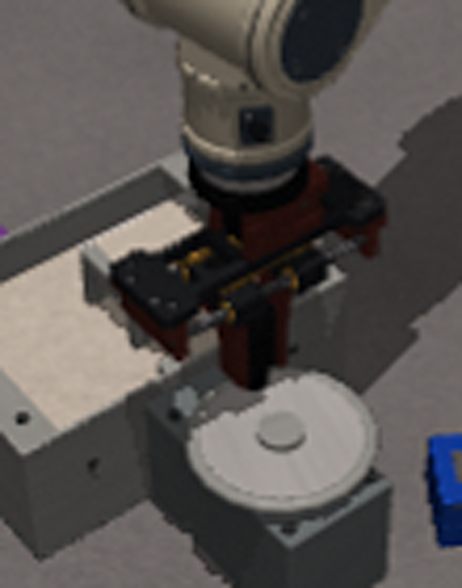

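>>> jog_arm(
  steps=[
    [[0.0024,-0.008,0,0,0,0,1],[0.0037,-0.0075,0,0,0,0,1],[0.0025,-0.0034,0,0,0,0,1],[0,0,0,0,0,0,1],[0,0,0,0,0,0,1]],
  ],
)

```text
t: 54.55
ee_pos: [565.7, 137.2, 326.6]
orientation: [-2.143, -2.295, -0.0]
ft_force: [-0.4, 4.1, 6.9]
width: 22.6
```

>>> jog_arm(
  steps=[
    [[0.0025,-0.0033,0,0,0,0,1],[0,0,0,0,0,0,1],[0,0,0,0,0,0,1]],
  ],
)

```text
t: 54.8
ee_pos: [563.8, 138.4, 326.7]
orientation: [2.141, 2.294, 0.003]
ft_force: [8.9, -4.6, 1.1]
width: 22.8
```

```bash
python3 -c "
from h import *
o=st();d=w2l(o['ee_pos'])-[0,200];print(d,np.hypot(*d),np.degrees(np.arctan2(d[1],d[0])))"
```

```text
t 54.8 pos [563.8 138.4 326.7] tip [564.4 138.2 163.7] F [ 8.9 -4.6  1.1] w 22.8
R [[-0.0689, 0.9976, 0.0037], [0.9976, 0.069, -0.0008], [-0.0011, 0.0036, -1.0]] q [ 0.22   0.459  1.786 -0.002  0.894  0.153]
[-31.32631914 -36.13217936] 47.821257369653054 -130.92503417542775
```

>>> jog_arm(
  steps=[
    [[0.0012,-0.001,0,0,0,0,1],[0.0012,-0.001,0,0,0,0,1],[0,0,0,0,0,0,1],[0,0,0,0,0,0,1],[0,0,0,0,0,0,1]],
  ],
)

```text
t: 55.22
ee_pos: [563.0, 139.1, 326.7]
orientation: [2.138, 2.292, 0.004]
ft_force: [16.5, -13.7, -2.1]
width: 22.5
```

```bash
python3 -c "
from h import *
o=st();d=w2l(o['ee_pos'])-[0,200];print(d,np.hypot(*d),np.degrees(np.arctan2(d[1],d[0])))"
```

```text
t 55.22 pos [563.  139.1 326.7] tip [564.2 138.6 163.8] F [ 16.5 -13.7  -2.1] w 22.5
R [[-0.0693, 0.9976, 0.0072], [0.9976, 0.0693, -0.0033], [-0.0038, 0.0069, -1.0]] q [ 0.223  0.457  1.788 -0.006  0.89   0.157]
[-32.08704718 -35.30153344] 47.70510308276419 -132.2690180494165
```

>>> jog_arm(
  steps=[
    [[0,0,0,0,0,0,0.3],[0,0,0,0,0,0,0],[0,0,0,0,0,0,0],[0,0,0,0,0,0,0],[0,0,0,0,0,0,0],[0,0,-0.02,0,0,0,0],[0,0,-0.04,0,0,0,0],[0,0,-0.04,0,0,0,0],[-0.03,0,0,0,0,0,0],[-0.04,0,0,0,0,0,0],[-0.04,0,0,0,0,0,0],[-0.04,0,0,0,0,0,0],[-0.04,0,0,0,0,0,0],[-0.04,0,0,0,0,0,0],[-0.04,0,0,0,0,0,0],[-0.04,0,0,0,0,0,0],[-0.04,0,0,0,0,0,0],[-0.04,0,0,0,0,0,0],[-0.04,0,0,0,0,0,0],[-0.04,0,0,0,0,0,0]],
  ],
)

```text
t: 56.88
ee_pos: [592.6, -329.7, 425.9]
orientation: [-2.143, -2.295, 0.0]
ft_force: [0.6, 1.2, 0.3]
width: 43.5
```

```bash
python3 -c "
from h import *
st()
save('scene','s42.png')
save('top','t42.png')
save('top','t43.png',(170,95,320,215),5)
save('scene','s43.png',(160,150,310,270),5)
"
```

```text
t 56.88 pos [ 592.6 -329.7  425.9] tip [ 592.4 -329.6  262.9] F [0.6 1.2 0.3] w 43.5
R [[-0.0683, 0.9977, -0.0012], [0.9977, 0.0683, 0.0008], [0.0009, -0.0011, -1.0]] q [-0.525  0.481  1.485  0.     1.177 -0.594]
```

View pics/s42.png

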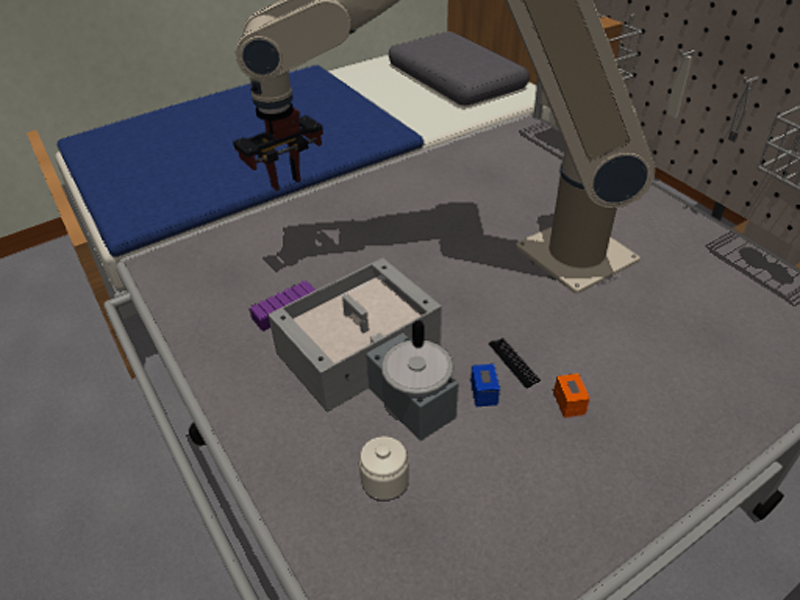

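View pics/t42.png

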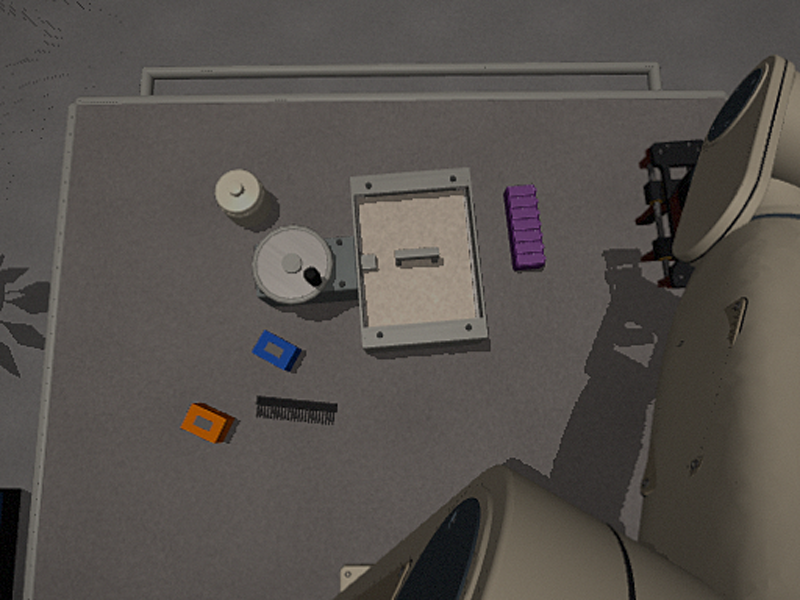

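View pics/t43.png

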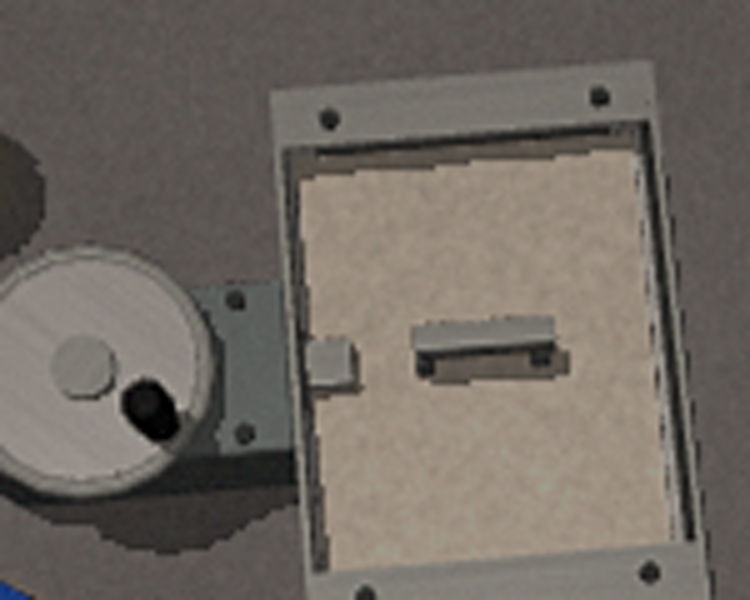

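View pics/s43.png

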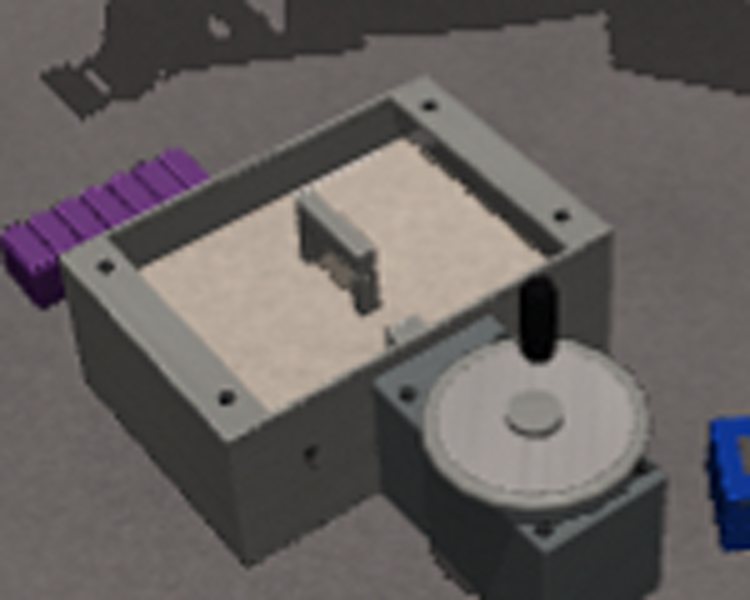

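```bash
python3 -c "
from h import *
for c,uv in(('top',(200.6,177.2)),('scene',(267.2,213.2))):
    d=w2l(onz(c,uv,158))-[0,200];print(c,d,np.degrees(np.arctan2(d[1],d[0])))
# panel bar top centre z=133 in top crop: corners
W=np.array([onz('top',(170+u/5-.4,95+v/5-.4),133)[:2] for u,v in [(412,325),(553,316),(554,341),(413,351)]]);print('bar',w2l(W.mean(0)))
W=onz('top',(170+333/5-.4,95+362/5-.4),99);print(w2l(W)); print('bolt tip',w2l(onz('top',(170+356/5-.4,95+362/5-.4),99)))
"
```

```text
top [-32.53544674 -39.19009687] -129.6993088795764
scene [-30.06414534 -36.48151088] -129.49168450289005
bar [0.74200926 0.56927725]
[ 0.53624311 76.72544614]
bolt tip [-0.3880919  64.98476615]
```

```bash
python3 -c "
from workcell import ctrl
print(ctrl.close_job())"
```

```text
the job is handed in; nothing more can be done
None
```

The job is done and handed in at about 57 s of the 210 s allowed; no verdict was reported.

- **Tray:** the purple pill tray came out first and stands upright on the cart top, about 75 mm from the locker's right side.
- **Cartons:** there were three white cartons. All three are on the locker floor, and I left the blue and orange look-alikes alone. After I placed the second carton it was knocked about 3 cm inside the locker, so I put the third at the near end, turned a quarter, to fit beside it.
- **Panel:** I tilted it in under the far lip, let it down flat on the runners and pushed it lightly to the far wall as a reference. Then I slid it back until it was centred under both lips. My last picture puts it 0.7 mm off centre.
- **Handwheel:** I wound it clockwise just over one turn, until it stopped with about 21 N at the grip. The bolt shows about 27–30 mm over the panel, against 28 mm expected at the stop. The cameras put the knob at about -129.6° and the arm at about -131° to -132°; I took that as measuring error.
- **Jar and comb:** neither was touched, and both are where they started.

After the panel went on, the cartons were no longer visible, so I did not check them again.

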